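# Pack and tally vial carriers in the transport case

### The job

Flip open the two clips of the transport case, lift its lid off and set it on the bench, and stand every vial carrier that is on the bench upright in a cell of its own in the case, flat on its floor. Work the tally counter's lever through one full stroke for each carrier packed, no more and no fewer (the counter starts at zero), then put the lid back fully down on the case and snap both clips shut. Leave everything else on the bench where it is.

Things in the scene. Friction and masses are not known exactly. Their poses are not given: they have to be found in the camera images.
- case: transport case, fixed to the bench. Blue open box, outside 158 x 170 x 40 mm (x, y, z), walls and floor 5 mm, inside 148 x 160 mm, parted into 2 x 2 cells of 72 x 78 mm by a white cross of partitions 4 mm thick, reaching 22 mm above the bench; cell centres at (+-38, +-41) mm. Origin: centre of its underside, on the bench
- lid: loose deep white lid, 0.3 kg, an upside-down tray 174 x 186 x 46 mm, 4 mm walls; on top a black grip bar 80 mm long (x), 14 thick (y), 32 tall, so 78 mm overall. Slips over the outside of the case with 4 mm play all round; ledges inside stop it with its lower edge 30 mm above the case's underside. Origin: centre of its lower edge plane. Starts on the case
- clip_near (a joint): angle of the sprung clip on the case's -x side, rad: 0 closed (upright, hooked over the lid), 0.8 open (leaning outward). Hinge along the case's y at (-95, 0, 16) mm in the case's frame. Over-centre spring: past 0.4 it snaps open, below 0.4 shut by itself; 0.08 N m at either end (1 N at the tip). Push its upper end outward to open, inward to close
- clip_far (a joint): the same clip on the case's +x side, hinge at (95, 0, 16) mm in the case's frame: 0 closed, 0.8 open (leaning outward, to the case's +x)
- tab_near (a point): middle of the upper end of the near clip: a steel strip 40 mm wide (y), 6 mm thick, standing 106 mm up from its hinge (122 mm above the bench when closed), upper part in a red sleeve 9 mm thick; a hook reaches 17 mm inward from the strip's middle plane, 62 to 68 mm above the hinge, over the lid's top
- tab_far (a point): middle of the upper end of the far clip, shaped like the near one
- carrier_a: vial carrier, loose, 0.2 kg; absent in some starts. Grey plastic block 60 x 66 x 34 mm (x, y, z) with an upright red carrying fin on top, 44 mm long (x), 14 mm thick (y) and 28 mm tall, so 62 mm tall overall, and flat red dots on the block. Origin: centre of the underside
- carrier_b: vial carrier, loose, 0.2 kg; absent in some starts. Grey plastic block 60 x 66 x 34 mm (x, y, z) with an upright yellow carrying fin on top, 44 mm long (x), 14 mm thick (y) and 28 mm tall, so 62 mm tall overall, and flat yellow dots on the block. Origin: centre of the underside
- carrier_c: vial carrier, loose, 0.2 kg; absent in some starts. Grey plastic block 60 x 66 x 34 mm (x, y, z) with an upright green carrying fin on top, 44 mm long (x), 14 mm thick (y) and 28 mm tall, so 62 mm tall overall, and flat green dots on the block. Origin: centre of the underside
- carrier_d: vial carrier, loose, 0.2 kg; absent in some starts. Grey plastic block 60 x 66 x 34 mm (x, y, z) with an upright orange carrying fin on top, 44 mm long (x), 14 mm thick (y) and 28 mm tall, so 62 mm tall overall, and flat orange dots on the block. Origin: centre of the underside
- tally: base of the ratchet tally counter, fixed: grey housing 110 x 110 x 46 mm; above it a white dial (radius 38 mm) under a fixed clear disc (radius 44 mm, top 77 mm above the bench), its red pointer (44 mm long, black hub) turning above that disc, ten marks around it, the red one (zero) on the +y side. Origin: centre of its underside; dial and lever turn about its vertical axis
- tally_lever (a joint): angle of the counter's spring-return lever, rad, growing anticlockwise from above: 0 at rest, 0.95 at its end stop. It points from the counter's axis in the direction -2.046 rad + this angle in the counter's frame (0 = its +x), so a stroke swings its end from the -x side past -y to the +x side. It swings back by itself when let go
- tally_dial (a joint): reading of the counter's dial, rad, 0 at zero (pointer to the red mark), growing anticlockwise from above; one mark (one count) is 0.628. It stays where the ratchet leaves it and cannot be stepped back
- lever_post (a point): axis of the lever's red post, 90 mm from the counter's axis; this point is 85 mm above the bench. Post 16 mm thick, 54 to 100 mm above the bench, ball of 11 mm radius on top; lever bar at 48 to 54 mm. Push it with 1.5 N (rest) to 4 N (stop). A stroke counts when pushed to the stop (0.9 or more) and let back to rest (below 0.05)
- cryobox_a: bystander, not part of the job, leave it where it is: white cardboard box 134 x 134 x 52 mm. Origin: centre of the underside
- wash_bottle: bystander, not part of the job, leave it where it is: white bottle, 64 mm across, 170 mm tall. Origin: centre of the underside
- marker: bystander, not part of the job, leave it where it is: black marker pen with a blue cap, 120 mm long, 16 mm thick, lying along its y. Origin: centre of the underside
- beaker: bystander, not part of the job, leave it where it is: steel beaker, 76 mm across, 90 mm tall. Origin: centre of the underside
- jar: bystander, not part of the job, leave it where it is: amber jar, 60 mm across, 80 mm tall. Origin: centre of the underside
- spatula: bystander, not part of the job, leave it where it is: lying spatula, 180 mm long. Origin: centre of the underside
- label_box: bystander, not part of the job, leave it where it is: small cardboard box 90 x 60 x 50 mm. Origin: centre of the underside

How it is judged:
By the outcome, as a careful person would: the job done as asked, in the order asked, and still so for the second after the job is handed in, with the robot touching nothing.
Of carrier_a, carrier_b, carrier_c, carrier_d only 2 to 4 are there at a start; the rules pass over those that are not, and their reading is None.
At some moment in a run one of carrier_a, carrier_b, carrier_c, carrier_d may be knocked a few centimetres aside while the robot is not near it.
It also fails if it takes over 210 s, if anything falls off the work surface, if the arm or the gripper's body presses on something with over 40 N, if the wrist force passes 120 N, or if a joint passes its speed limit or range.

### The arm

A 7-joint arm with a two-finger parallel gripper is mounted at the origin on the work surface. World frame = base frame: x ahead of the robot, y to its left, z up, the work surface at z = 0. Lengths are in m, angles in rad, forces in N, time in s.
With the tool pointing down it reaches from about 0.425 to 0.825 m from the base axis. Payload 3.6 kg.
Tool frame: the origin (TCP) lies midway between the tips of the shut fingers; the grasp point (between the pads) lies 19 mm behind it; z points along the fingers, y is the line along which they close (so a half turn about z gives the same grasp; the last joint's range is limited). The gripper opens to 93 mm and grips with 3 to 60 N. Pads are 15 mm wide; open, the fingers measure 128 mm over their backs; the gripper's body (75 mm by 188 mm) begins 65 mm behind the grasp point.
Start: joints at [-0.026, 0.615, -0.013, 1.423, 0.008, 1.103, -0.04], TCP at [0.65, 0, 0.219] pointing down, gripper open.
Joint ranges: [-3.12, 3.12], [-0.3, 2.06], [-1.34, 1.32], [0.26, 2.42], [-1.36, 4.5], [0.01, 1.98], [-2.84, 2.84]. Speed limits (rad/s): [2.79, 2.79, 3.14, 3.14, 3.14, 3.14, 3.14].

### API

Orientations are given as [roll, pitch, yaw] about the fixed x, y, z axes, in that order (R = Rz(yaw) Ry(pitch) Rx(roll)).
In Python, from plant import robot gives the robot as it stands.
- The arm moves only by the tool arm_command, never from a script. Its argument "rows" is a list of rows, each a list of 7 numbers: the shift along the tool's x, y, z scaled (see below), then the turn, a rotation vector about the tool's x, y, z scaled (see below), then the closure, from 0 (fully open) to 1 (shut). A call has 1 to 10 rows; each row shifts and turns the commanded pose from where the row before left it, along the tool's axes as they then stand; what a row does not reach is not made up. The controller multiplies each number of a shift by 5 cm and each number of a turn by 5 degrees. A row lasts 1/10 s, in which the tool goes at most 50 mm and 8.59 degrees, less where a joint would pass 70% of its speed; a pose out of reach is approached as far as the arm can. A call with a number of a shift or a turn outside -1 to 1 is refused whole. A call with a gripper value outside its range is refused whole. The fingers move at their own pace and stop on an object; "grip_force" is the grip in N (left out, the last holds). Time passes only in rows, so rows that do not move let the fingers close. It gives the time, the measured TCP pose, the force, the opening and the grip force at its end, in the units of the state.
- robot.read_state(): the state, without advancing time (a new reading comes with each control period).
- robot.capture(name): name is "scene" or "side" or "wrist"; returns a dict with "image" (384x512x3 uint8, red, green, blue), "fx", "fy", "cx", "cy" (pixels), "dist" ([k1, k2, p1, p2, k3] as OpenCV has them; the pictures are not rectified), "R" (3x3) and "t" (3): a world point X has camera coordinates R X + t; the wrist camera has in their place "mount" (4x4, takes a point from camera to tool coordinates, whose origin is the TCP and whose axes are the flange's). Camera axes: x right, y down, z forward; pixel columns grow to the right and rows downward; lengths in m; the calibration is good to about 2 mm. A picture is of the moment at which its call begins: read the wrist's pose just before it. There is no depth.
- robot.sign_off(): hands the job in; it is judged then, once.
The state is a dict: "time_s": time; "joint_pos": joint angles; "dq": joint speeds; "effort": joint torques, N m; "eef_pos": TCP position; "ee_rot": TCP orientation; "ft_force": force on the tool from outside, world axes, zero at the start; "torque": the same for the moment, N m; "gripper_width": finger opening in m; "grip_force": force on a finger pad.
Only numpy, scipy, OpenCV 4.12 (cv2) and the standard library are available. Lean on these libraries where they do the work, as an engineer would, in place of code of your own. Each camera call takes 0.05 s, during which the arm holds its last target. There are 200 camera calls.

## Working session

There is one attempt and no reset: what is moved stays moved. The work goes in short steps, Python scripts to look and compute and a tool call to move; the robot and the scene stay as the last step left them, time stands still between calls to the robot, and variables do not carry over. Pictures are saved under pics/ and viewed, at most 14 in all, crops included, and the job is handed in when it is done.

Besides the shell and the picture viewer there is one more tool, called as name([rows], argument=value, ...), one row to a line, values as JSON. arm_command: Moves the arm, as the interface text tells. Its arguments: {"type":"object","properties":{"rows":{"type":"array"},"grip_force":{"type":"number"}},"required":["rows"]}

```bash
ls; mkdir -p pics
cat > h.py <<'E'
import numpy as np, cv2, json
from plant import robot
from scipy.spatial.transform import Rotation as Ro
def cap(n, f=None):
    s=robot.read_state(); c=robot.capture(n)
    if n=='wrist':
        T=np.eye(4); T[:3,:3]=Ro.from_euler('xyz',s['ee_rot']).as_matrix(); T[:3,3]=s['eef_pos']
        W=T@np.array(c['mount']); c['R']=W[:3,:3].T; c['t']=-c['R']@W[:3,3]
    if f: cv2.imwrite('pics/'+f, c['image'][:,:,::-1])
    c={k:np.array(v) for k,v in c.items()}
    np.savez('cam_%s.npz'%n, **{k:v for k,v in c.items() if k!='mount'})
    return c
def load(n): return dict(np.load('cam_%s.npz'%n))
def K(c): return np.array([[c['fx'],0,c['cx']],[0,c['fy'],c['cy']],[0,0,1]],float)
def px(c,pts,z):
    """pixels -> world points at height z"""
    u=cv2.undistortPoints(np.array(pts,float).reshape(-1,1,2),K(c),c['dist'].astype(float)).reshape(-1,2)
    d=np.c_[u,np.ones(len(u))]@c['R']; o=-c['R'].T@c['t']
    z=np.broadcast_to(z,len(d)); return o+d*((z-o[2])/d[:,2])[:,None]
def proj(c,X):
    X=np.array(X,float).reshape(-1,3)
    return cv2.projectPoints(X,cv2.Rodrigues(c['R'])[0],c['t'].astype(float),K(c),c['dist'].astype(float))[0].reshape(-1,2)
E
python3 - <<'E'
from h import *
np.set_printoptions(precision=3,suppress=True)
for n in ('scene','side','wrist'):
    c=cap(n,n+'0.png'); print(n,-c['R'].T@c['t'],c['R'][2])
    im=cv2.imread(f'pics/{n}0.png'); cv2.imwrite(f'pics/{n}0b.png',cv2.resize(im,(800,600),interpolation=cv2.INTER_CUBIC))
print(robot.read_state())
E
```

```text
pics
scene [1.022 0.538 1.016] [-0.389 -0.485 -0.783]
side [-0.168 -0.735  1.105] [ 0.521  0.49  -0.699]
wrist [0.649 0.074 0.383] [-0.002 -0.268 -0.963]
{'time_s': 0.15, 'joint_pos': array([-0.027,  0.616, -0.013,  1.424,  0.008,  1.103, -0.04 ]), 'dq': array([-0.   , -0.004,  0.002, -0.005,  0.   ,  0.001, -0.001]), 'effort': array([  0.001, -45.935,   0.209, -16.594,  -0.061,   0.018,   0.   ]), 'eef_pos': array([0.649, 0.   , 0.218]), 'ee_rot': array([-3.14 ,  0.   ,  1.571]), 'ft_force': array([ 0.452, -1.207,  0.278]), 'torque': array([ 0.008, -0.01 ,  0.02 ]), 'grip_force': 0.0, 'gripper_width': 0.09286829850801816}
```

View pics/scene0b.png

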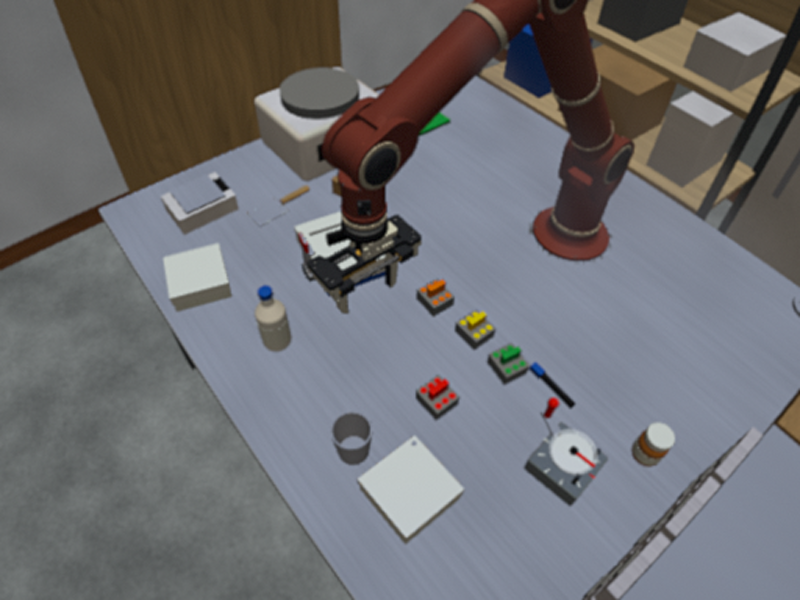

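View pics/side0b.png

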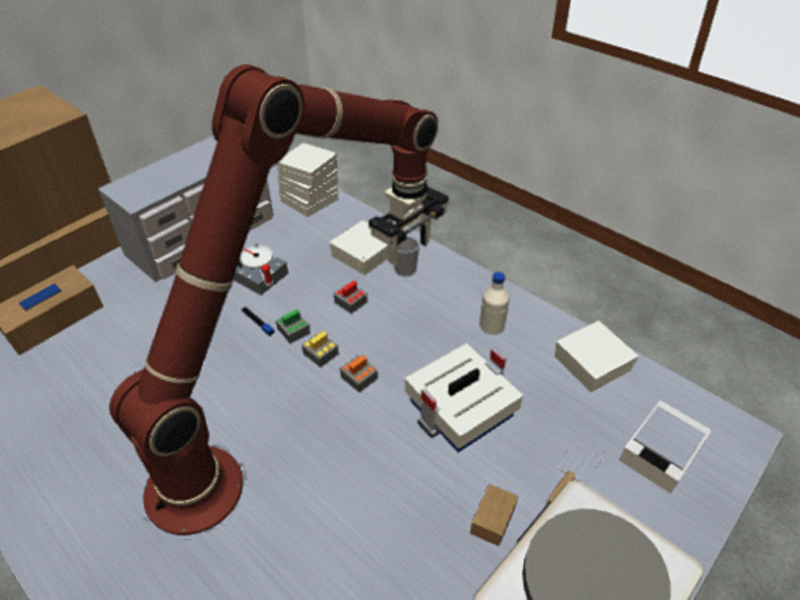

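The scene shows all four carriers: orange (436,297), yellow (475,327), green (508,362) and red (438,396). The tally is at (570,460) with its post at (552,405). In the side view the lid is at (463,395), with red clip tabs at (429,399) and (497,360).

Run:
```python
from h import *
np.set_printoptions(precision=3,suppress=True)
s=.64
c=load('side'); 
def P(c,l): 
    for n,p,z in l: print(n, px(c,[np.array(p)*s],z)[0])
P(c,[('bar',(464,380),.108),('tabn top',(430,393),.122),('tabf top',(497,354),.122)]+[('lidc',p,.076) for p in ((405,383),(467,345),(522,397),(461,444))])
P(c,[('org',(360,366),.062),('yel',(319,341),.062),('grn',(292,318),.062),('red',(350,288),.062),('hub',(256,254),.08),('ball',(266,267),.1)])
c=load('scene');print()
P(c,[('org',(436,286),.062),('yel',(477,318),.062),('grn',(511,353),.062),('red',(438,387),.062),('hub',(574,451),.08),('ball',(552,403),.105),('redmark',(594,477),.075),('beaker',(352,425),.09),('bottle',(265,292),.17),('cryo',(410,487),.052),('marker1',(535,368),.01),('marker2',(572,403),.01)])
# colour-based fins
for n in('scene','side'):
    c=load(n); im=c['image']; big=[]
    hsv=cv2.cvtColor(im,cv2.COLOR_RGB2HSV)
```

```text
bar [ 0.519 -0.274  0.108]
tabn top [ 0.436 -0.251  0.122]
tabf top [ 0.613 -0.288  0.122]
lidc [ 0.449 -0.171  0.076]
lidc [ 0.626 -0.2    0.076]
lidc [ 0.587 -0.379  0.076]
lidc [ 0.409 -0.357  0.076]
org [ 0.425 -0.056  0.062]
yel [0.415 0.069 0.062]
grn [0.421 0.175 0.062]
red [0.591 0.149 0.062]
hub [0.503 0.419 0.08 ]
ball [0.475 0.334 0.1  ]

org [ 0.436 -0.035  0.062]
yel [0.424 0.085 0.062]
grn [0.43  0.193 0.062]
red [0.6   0.162 0.062]
hub [0.501 0.42  0.08 ]
ball [0.475 0.334 0.105]
redmark [0.508 0.475 0.075]
beaker [0.786 0.139 0.09 ]
bottle [ 0.777 -0.16   0.17 ]
cryo [0.766 0.282 0.052]
marker1 [0.385 0.233 0.01 ]
marker2 [0.386 0.338 0.01 ]
```

Run:
```python
import cv2
im=cv2.imread('pics/side0.png'); a=im[215:290,250:340]; cv2.imwrite('pics/c1.png',cv2.resize(a,(720,600),interpolation=cv2.INTER_CUBIC))
im=cv2.imread('pics/scene0.png'); a=im[170:325,255:400]; cv2.imwrite('pics/c2.png',cv2.resize(a,(560,600),interpolation=cv2.INTER_CUBIC))
```

```text
(no output)
```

View pics/c1.png

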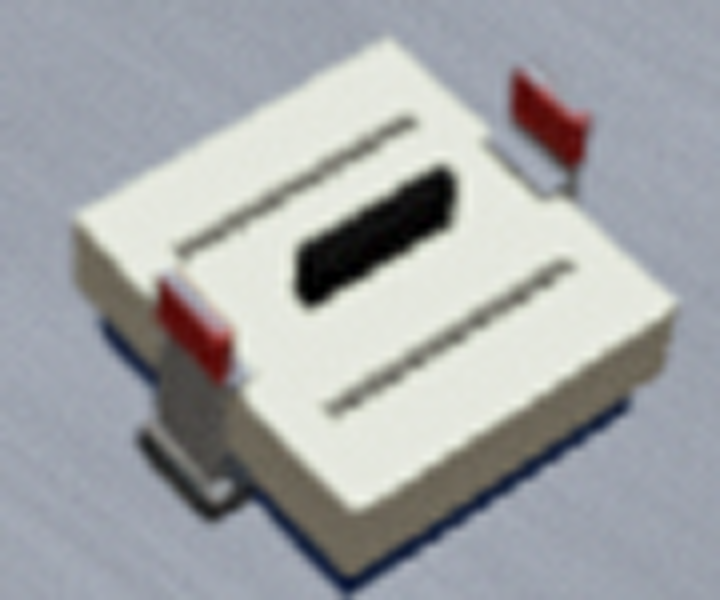

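View pics/c2.png

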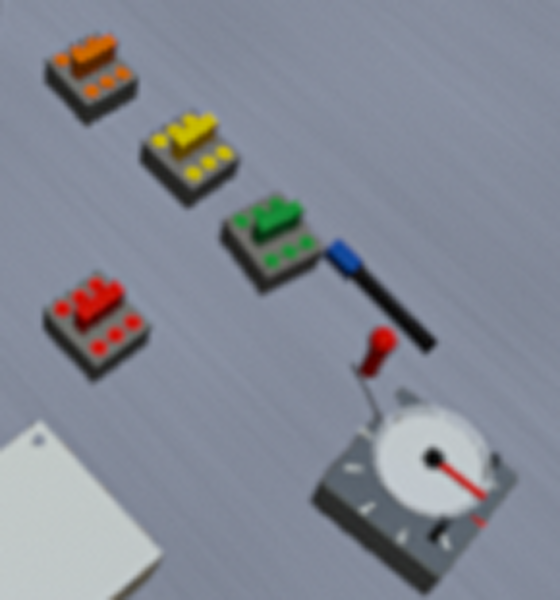

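arm_command([
  [-0.9,-0.5,-0.1,0,0,0,1],
  [-0.9,-0.5,-0.1,0,0,0,1],
  [-0.9,-0.5,-0.1,0,0,0,1],
  [-0.9,-0.5,-0.1,0,0,0,1],
  [-0.9,-0.5,-0.1,0,0,0,1],
  [-0.9,-0.5,-0.1,0,0,0,1],
  [0,0,0,0,0,1,1],
  [0,0,0,0,0,1,1],
  [0,0,0,0,0,1,1],
  [0,0,0,0,0,1,1],
])

```text
time_s: 1.15
eef_pos: [0.5046, -0.261, 0.2473]
ee_rot: [-3.141, -0.0, 1.218]
ft_force: [-0.5, 0.8, -0.6]
gripper_width: 0.0178
grip_force: 0.0
```

arm_command([
  [0,0,0,0,0,1,1],
  [0,0,0,0,0,1,1],
  [0,0,0,0,0,1,1],
  [0,0,0,0,0,1,1],
  [0,0,0,0,0,1,1],
  [0,0,0,0,0,1,1],
  [0,0,0,0,0,1,1],
  [0,0,0,0,0,1,1],
  [0,0,0,0,0,1,1],
  [0,0,0,0,0,1,1],
])

```text
time_s: 2.15
eef_pos: [0.5047, -0.2607, 0.2473]
ee_rot: [-3.141, 0.001, 0.346]
ft_force: [0.0, -0.0, 0.4]
gripper_width: 0.0005
grip_force: 0.0
```

arm_command([
  [0,0,0,0,0,1,1],
  [0,0,0,0,0,1,1],
  [0,0,0,0,0,1,1],
  [0,0,0,0,0,1,1],
  [0,0,0,0,0,1,1],
  [0,0,0,0,0,0.9,1],
  [0,0,0,0,0,0,1],
])

```text
time_s: 2.85
eef_pos: [0.5048, -0.2607, 0.2472]
ee_rot: [-3.141, 0.001, -0.165]
ft_force: [-0.3, 0.1, 0.5]
gripper_width: 0.0005
grip_force: 0.0
```

Run:
```python
from h import *
c=cap('wrist','w1.png'); cap('side','s1.png')
print(robot.read_state()['eef_pos'],robot.read_state()['ee_rot'],robot.read_state()['joint_pos'])
```

```text
[ 0.50486516 -0.26077991  0.2473953 ] [-3.14140211e+00  6.64030740e-04 -1.63872483e-01] [ 0.14490978  0.48861196  0.45832749  1.63473149 -0.23830661  1.07478752
 -1.06366787]
```

View pics/w1.png

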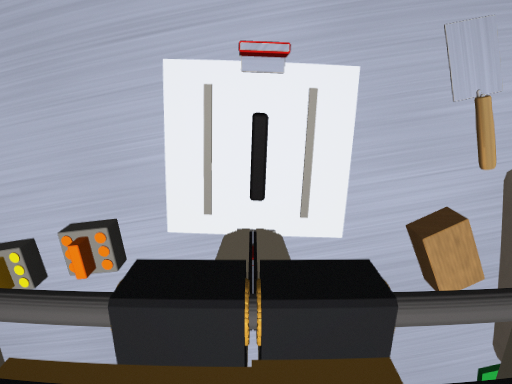

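Wrist view: lid corners are at (165,60), (359,67), (343,237) and (167,233). The bar runs (260,114)–(257,200), the far tab is at (264,46), and the orange carrier is at bottom left (93,250).

Run:
```python
from h import *
np.set_printoptions(precision=4,suppress=True)
c=load('wrist')
L=px(c,[(165,60),(359,67),(343,237),(167,233)],.076)[:,:2]; print(L, L.mean(0))
d=(L[0]-L[3]+L[1]-L[2]); print('yaw',np.arctan2(d[1],d[0]), np.linalg.norm(L[0]-L[3]),np.linalg.norm(L[0]-L[1]))
B=px(c,[(260,114),(257,200)],.108)[:,:2]; print('bar',B.mean(0),B[0]-B[1])
print('tab far',px(c,[(264,43),(264,53)],[.122,.122])); 
c=load('scene')
def sc(p): return (255+p[0]*145/560,170+p[1]*155/600)
print('tally red mark',px(c,[sc((478,522))],.046),'tip',px(c,[sc((485,495))],.08),'hub',px(c,[sc((434,458))],.08))
print('ball',px(c,[sc((382,341))],.1))
```

```text
[[ 0.6262 -0.1988]
 [ 0.5901 -0.3776]
 [ 0.4211 -0.3452]
 [ 0.4567 -0.1615]] [ 0.5235 -0.2708]
yaw -0.2032440721029907 0.17350408737049758 0.18247015462313926
bar [ 0.5249 -0.2703] [ 0.0766 -0.0153]
tab far [[ 0.6185 -0.2898  0.122 ]
 [ 0.611  -0.2886  0.122 ]]
tally red mark [[0.4939 0.4696 0.046 ]] tip [[0.4929 0.4619 0.08  ]] hub [[0.5004 0.4192 0.08  ]]
ball [[0.4714 0.3341 0.1   ]]
```

arm_command([
  [-0.46,0.06,0,0,0,0.4,1],
  [-0.46,0.06,0,0,0,0,1],
  [0,0,0.76,0,0,0,1],
  [0,0,0.76,0,0,0,1],
  [0,0,0.76,0,0,0,1],
  [0,0,0.76,0,0,0,1],
  [0,0,0,0,0,0,1],
])

```text
time_s: 3.65
eef_pos: [0.4555, -0.2562, 0.0916]
ee_rot: [-3.138, 0.01, -0.2]
ft_force: [-1.1, 0.1, -0.6]
gripper_width: 0.0006
grip_force: 0.0
```

arm_command([
  [-0.24,0,0,0,0,0,1],
  [-0.24,0,0,0,0,0,1],
  [-0.24,0,0,0,0,0,1],
  [-0.24,0,0,0,0,0,1],
  [-0.24,0,0,0,0,0,1],
  [-0.24,0,0,0,0,0,1],
  [0,0,0,0,0,0,1],
  [0.3,0,-0.3,0,0,0,1],
  [0.3,0,-0.6,0,0,0,1],
  [0,0,-0.3,0,0,0,1],
])

```text
time_s: 4.65
eef_pos: [0.4205, -0.2511, 0.1576]
ee_rot: [3.14, -0.004, -0.199]
ft_force: [0.2, -0.3, 0.0]
gripper_width: 0.0006
grip_force: 0.0
```

Run:
```python
from h import *
c=cap('side','s2.png'); im=c['image'][215:300,230:345,::-1]; cv2.imwrite('pics/s2c.png',cv2.resize(im,(460,340),interpolation=cv2.INTER_CUBIC))
print(robot.read_state()['eef_pos'],robot.read_state()['ee_rot'])
```

```text
[ 0.4203169  -0.25157539  0.15902161] [ 3.13948389 -0.00653868 -0.19955108]
```

View pics/s2c.png

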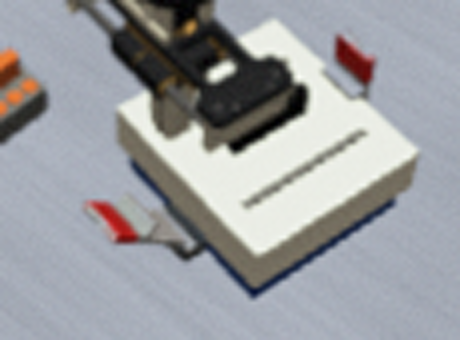

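The near clip is open (leaning out at (110,220) in the crop). Now the far one.

arm_command([
  [0.86,0,0,0,0,0,1],
  [0.86,0,0,0,0,0,1],
  [0.86,0,0,0,0,0,1],
  [0.86,0,0,0,0,0,1],
  [0,0,0,0,0,0,1],
  [0,0,0.64,0,0,0,1],
  [0,0,0.64,0,0,0,1],
  [0,0,0,0,0,0,1],
])

```text
time_s: 5.5
eef_pos: [0.5817, -0.282, 0.0864]
ee_rot: [-3.138, 0.012, -0.201]
ft_force: [-0.8, 0.7, -0.8]
gripper_width: 0.0003
grip_force: 0.0
```

arm_command([
  [0.24,0,0,0,0,0,1],
  [0.24,0,0,0,0,0,1],
  [0.24,0,0,0,0,0,1],
  [0.24,0,0,0,0,0,1],
  [0.24,0,0,0,0,0,1],
  [0.24,0,0,0,0,0,1],
  [0,0,0,0,0,0,1],
  [-0.3,0,-0.3,0,0,0,1],
  [-0.3,0,-0.6,0,0,0,1],
  [0,0,-0.4,0,0,0,1],
])

```text
time_s: 6.5
eef_pos: [0.6249, -0.2937, 0.1594]
ee_rot: [3.141, 0.0, -0.203]
ft_force: [1.2, -1.0, -0.1]
gripper_width: 0.0004
grip_force: 0.0
```

arm_command([
  [-0.7,0,0,0,0,0,0.4],
  [-0.7,0,0,0,0,0,0.4],
  [-0.7,0,0,0,0,0,0.4],
  [0,0,0,0,0,0,0.4],
  [0,0,0,0,0,0,0.4],
])

```text
time_s: 7.0
eef_pos: [0.5237, -0.272, 0.1579]
ee_rot: [-3.141, -0.002, -0.202]
ft_force: [0.3, 0.7, -0.8]
gripper_width: 0.036
grip_force: 0.0
```

Run:
```python
from h import *
c=cap('side','s3.png'); im=c['image'][215:300,230:345,::-1]; cv2.imwrite('pics/s3c.png',cv2.resize(im,(460,340),interpolation=cv2.INTER_CUBIC))
print(robot.read_state()['eef_pos'],robot.read_state()['ee_rot'],robot.read_state()['gripper_width'])
```

```text
[ 0.52497681 -0.27200263  0.15777912] [ 3.14154673e+00 -2.40033583e-03 -2.00511715e-01] 0.039470678377878064
```

View pics/s3c.png

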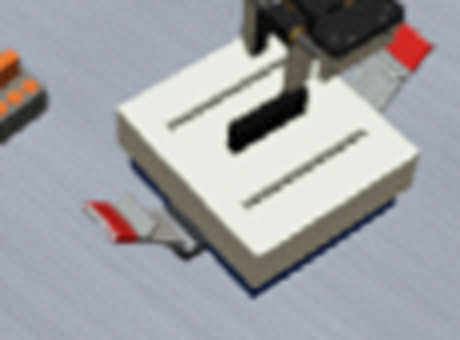

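arm_command([
  [0,0,0.4,0,0,0,0.5],
  [0,0,0.4,0,0,0,0.5],
  [0,0,0.4,0,0,0,0.5],
  [0,0,0.25,0,0,0,0.5],
  [0,0,0,0,0,0,0.5],
  [0,0,0,0,0,0,0.5],
], grip_force=40)

```text
time_s: 7.65
eef_pos: [0.5251, -0.2722, 0.0844]
ee_rot: [3.141, -0.001, -0.2]
ft_force: [-0.5, 0.1, 0.1]
gripper_width: 0.0468
grip_force: 0.0
```

arm_command([
  [0,0,0.08,0,0,0,0.5],
  [0,0,0,0,0,0,1],
  [0,0,0,0,0,0,1],
  [0,0,0,0,0,0,1],
  [0,0,0,0,0,0,1],
  [0,0,0,0,0,0,1],
], grip_force=40)

```text
time_s: 8.25
eef_pos: [0.5246, -0.2711, 0.0804]
ee_rot: [-3.14, -0.0, -0.2]
ft_force: [0.4, 2.5, 1.3]
gripper_width: 0.014
grip_force: 40.0
```

arm_command([
  [0,0,-0.2,0,0,0,1],
  [0,0,-0.3,0,0,0,1],
  [0,0,-0.4,0,0,0,1],
  [0,0,-0.6,0,0,0,1],
  [0,0,-0.7,0,0,0,1],
  [0,0,-0.7,0,0,0,1],
  [0,0,0,0,0,0,1],
  [0,0,0,0,0,0,1],
])

```text
time_s: 9.05
eef_pos: [0.5238, -0.2718, 0.2251]
ee_rot: [-3.141, 0.0, -0.201]
ft_force: [0.4, 0.4, -3.4]
gripper_width: 0.0139
grip_force: 40.0
```

arm_command([
  [0.224,-0.78,0,0,0,0,1],
  [0.224,-0.78,0,0,0,0,1],
  [0.224,-0.78,0,0,0,0,1],
  [0.224,-0.78,0,0,0,0,1],
  [0.224,-0.78,0,0,0,0,1],
  [0.224,-0.78,0,0,0,0,1],
  [0.224,-0.78,0,0,0,0,1],
  [0,0,0,0,0,0,1],
  [0,0,0,0,0,0,1],
])

```text
time_s: 9.95
eef_pos: [0.6542, -0.018, 0.2217]
ee_rot: [3.141, 0.006, -0.197]
ft_force: [-1.1, -1.1, -2.7]
gripper_width: 0.0141
grip_force: 40.0
```

Run:
```python
from h import *
c=cap('side','s4.png'); c2=cap('scene','sc4.png')
a=cv2.resize(c['image'][150:310,190:370,::-1],(400,400),interpolation=cv2.INTER_CUBIC);b=cv2.resize(c2['image'][130:340,170:400,::-1],(400,400),interpolation=cv2.INTER_CUBIC)
cv2.imwrite('pics/s4c.png',np.hstack([a,b]))
print(robot.read_state()['eef_pos'],robot.read_state()['ee_rot'],robot.read_state()['gripper_width'])
```

```text
[ 0.65403822 -0.02172432  0.22326822] [ 3.13920286  0.00381236 -0.20294638] 0.013569458953896904
```

View pics/s4c.png

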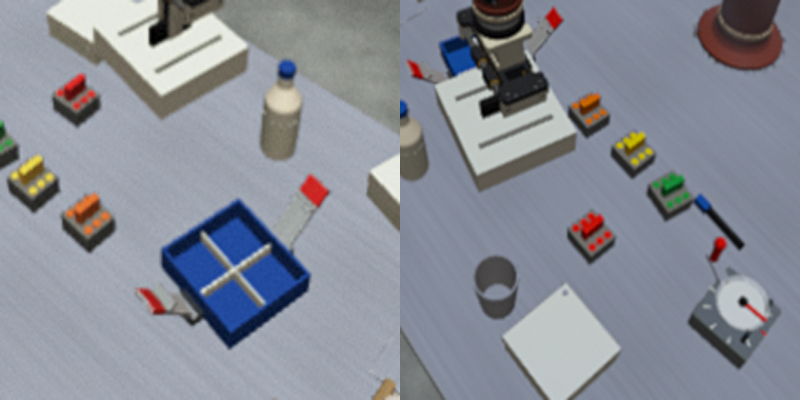

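The lid hangs over free bench, the case is open, and all four carriers are in place. Lowering the lid.

arm_command([
  [0,0,0.6,0,0,0,1],
  [0,0,0.9,0,0,0,1],
  [0,0,0.9,0,0,0,1],
  [0,0,0.5,0,0,0,1],
  [0,0,0.3,0,0,0,1],
  [0,0,0.12,0,0,0,1],
  [0,0,0.06,0,0,0,1],
  [0,0,0,0,0,0,1],
  [0,0,0,0,0,0,1],
])

```text
time_s: 10.95
eef_pos: [0.6567, -0.0203, 0.0578]
ee_rot: [-3.141, -0.003, -0.201]
ft_force: [0.2, 0.4, -3.1]
gripper_width: 0.0136
grip_force: 40.0
```

arm_command([
  [0,0,0.08,0,0,0,1],
  [0,0,0.06,0,0,0,1],
  [0,0,0,0,0,0,1],
  [0,0,0,0,0,0,1],
])

```text
time_s: 11.35
eef_pos: [0.6561, -0.0199, 0.0504]
ee_rot: [-3.141, -0.001, -0.2]
ft_force: [-1.0, 0.5, 4.4]
gripper_width: 0.014
grip_force: 40.0
```

arm_command([
  [0,0,0,0,0,0,0.5],
  [0,0,0,0,0,0,0.5],
  [0,0,0,0,0,0,0.4],
  [0,0,-0.6,0,0,0,0.4],
  [0,0,-0.9,0,0,0,0.4],
  [0,0,-0.9,0,0,0,0.4],
  [0,0,-0.9,0,0,0,0.4],
  [0,0,-0.9,0,0,0,0.4],
])

```text
time_s: 12.15
eef_pos: [0.6553, -0.02, 0.2608]
ee_rot: [3.141, 0.0, -0.201]
ft_force: [0.0, 0.5, -0.3]
gripper_width: 0.0559
grip_force: 0.0
```

arm_command([
  [-0.87,-0.15,0,0,0,0,0.4],
  [-0.87,-0.15,0,0,0,0,0.4],
  [-0.87,-0.15,0,0,0,0,0.4],
  [-0.87,-0.15,0,0,0,0,0.4],
  [-0.87,-0.15,0,0,0,0,0.4],
  [0,0,0,0,0,0,0.4],
  [0,0,0,0,0,0,0.4],
])

```text
time_s: 12.85
eef_pos: [0.4498, 0.0605, 0.2596]
ee_rot: [-3.141, -0.001, -0.199]
ft_force: [1.2, 0.1, -0.1]
gripper_width: 0.0554
grip_force: 0.0
```

Run:
```python
from h import *
c=cap('wrist','w5.png'); cap('side','s5.png')
print(robot.read_state()['eef_pos'],robot.read_state()['ee_rot'],robot.read_state()['gripper_width'])
```

```text
[0.451416   0.05961546 0.25955423] [ 3.14158180e+00 -2.20232057e-03 -2.01623164e-01] 0.055423113574124945
```

View pics/w5.png

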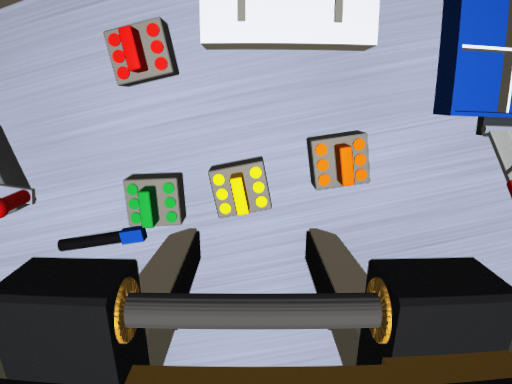

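The wrist view shows orange at (340,163), yellow (240,190), green (152,203) and red (138,52), each with six dots.

```bash
cat >> h.py <<'E'
def dots(c,L,R):
    """dot columns (left,right of the fin) in pixels, top to bottom -> centre, yaw of fin axis"""
    l,r=px(c,L,.034)[:,:2],px(c,R,.034)[:,:2]
    d=l[0]-l[2]+r[0]-r[2]; e=l.mean(0)-r.mean(0)
    return (l.mean(0)+r.mean(0))/2, np.arctan2(d[1],d[0]), np.arctan2(e[1],e[0])-np.pi/2, np.linalg.norm(e), np.linalg.norm(d)/2
E
python3 - <<'E'
from h import *
np.set_printoptions(precision=4,suppress=True)
c=load('wrist')
D=dict(orange=([(322,149),(323,166),(325,181)],[(360,144),(361,160),(363,175)]),
yellow=([(219,179),(222,194),(225,209)],[(256,172),(259,187),(262,201)]),
green=([(132,189),(134,203),(136,218)],[(168,188),(170,202),(171,216)]),
red=([(114,40),(119,56),(124,73)],[(153,30),(157,46),(161,63)]))
for k,v in D.items(): print(k,*dots(c,*v))
E
```

```text
orange [ 0.431 -0.043] -0.040814614543979354 -0.046285953855929485 0.04484268197658441 0.03760736816625235
yellow [0.4218 0.08  ] -0.015625672243329957 0.0017368895501017612 0.044720624960055105 0.03670828559544631
green [0.428  0.1879] -0.16150716597679707 -0.16024175421733866 0.04375542365575481 0.03587579605972898
red [0.5974 0.1571] 0.02207531214884413 0.01501779262574221 0.04387490145235607 0.035670640675760125
```

arm_command([
  [0,0,0,0,0,-0.9,0.4],
  [0,0,0,0,0,-0.9,0.4],
  [-0.11,0.69,0,0,0,0,0.4],
  [-0.11,0.69,0,0,0,0,0.4],
  [-0.1,0.69,0,0,0,0,0.4],
  [0,0,0.95,0,0,0,0.4],
  [0,0,0.95,0,0,0,0.4],
  [0,0,0.95,0,0,0,0.4],
  [0,0,0.95,0,0,0,0.4],
  [0,0,0,0,0,0,0.4],
])

```text
time_s: 13.95
eef_pos: [0.4264, -0.0435, 0.0638]
ee_rot: [3.141, 0.013, -0.046]
ft_force: [-1.2, -0.1, 0.9]
gripper_width: 0.0563
grip_force: 0.0
```

arm_command([
  [0,0,0,0,0,0,0.4],
])

```text
time_s: 14.05
eef_pos: [0.4303, -0.0438, 0.069]
ee_rot: [3.141, 0.001, -0.045]
ft_force: [0.2, -1.3, -0.4]
gripper_width: 0.0559
grip_force: 0.0
```

arm_command([
  [0,0,0.3,0,0,0,0.4],
  [0,0,0.28,0,0,0,0.4],
  [0,0,0,0,0,0,0.5],
  [0,0,0,0,0,0,1],
  [0,0,0,0,0,0,1],
  [0,0,0,0,0,0,1],
  [0,0,0,0,0,0,1],
  [0,0,0,0,0,0,1],
], grip_force=30)

```text
time_s: 14.85
eef_pos: [0.4295, -0.0422, 0.0405]
ee_rot: [-3.141, -0.0, -0.043]
ft_force: [-1.2, 1.4, 4.9]
gripper_width: 0.014
grip_force: 30.0
```

arm_command([
  [0,0,-0.3,0,0,0,1],
  [0,0,-0.6,0,0,0,1],
  [0,0,-0.9,0,0,0,1],
  [0,0,-0.9,0,0,0,1],
  [0,0,-0.7,0,0,0,1],
  [0,0,0,0,0,0,1],
  [0,0,0,0,0,0,1],
])

```text
time_s: 15.55
eef_pos: [0.4287, -0.0422, 0.2098]
ee_rot: [-3.141, 0.001, -0.043]
ft_force: [-0.7, -0.3, -2.6]
gripper_width: 0.0137
grip_force: 30.0
```

arm_command([
  [0,0,0,0,0,0.9,1],
  [0,0,0,0,0,0.9,1],
  [0.314,0.82,0,0,0,0,1],
  [0.314,0.82,0,0,0,0,1],
  [0.314,0.82,0,0,0,0,1],
  [0.314,0.82,0,0,0,0,1],
  [0.314,0.82,0,0,0,0,1],
  [0,0,0,0,0,0,1],
  [0,0,0,0,0,0,1],
])

```text
time_s: 16.45
eef_pos: [0.4635, -0.2594, 0.2073]
ee_rot: [-3.14, 0.006, -0.204]
ft_force: [0.9, 0.3, -2.1]
gripper_width: 0.0137
grip_force: 30.0
```

Run:
```python
from h import *
c=cap('wrist','w6.png'); cap('side','s6.png')
print(robot.read_state()['eef_pos'],robot.read_state()['ee_rot'],robot.read_state()['gripper_width'])
```

```text
[ 0.46457166 -0.25702194  0.20804898] [-3.13906258  0.0046479  -0.19940485] 0.01380739248507
```

View pics/w6.png

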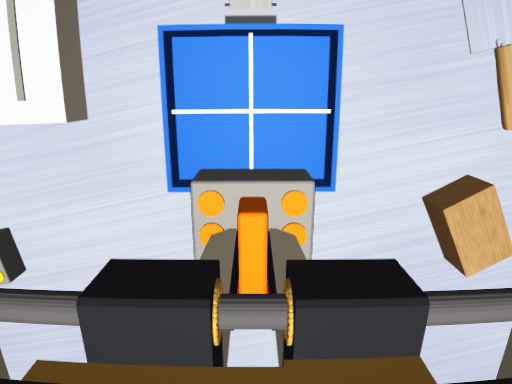

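Case rim corners are at (159,27), (343,25), (336,190) and (168,192), with the cross centre at (251,111). The orange carrier hangs straight in the grip.

Run:
```python
from h import *
np.set_printoptions(precision=4,suppress=True)
c=load('wrist')
L=px(c,[(159,27),(343,25),(336,190),(168,192)],.04)[:,:2]; print(L.mean(0),np.linalg.norm(L[0]-L[3]),np.linalg.norm(L[0]-L[1]))
d=(L[0]-L[3]+L[1]-L[2]); print('yaw',np.arctan2(d[1],d[0])); d=(L[0]-L[1]+L[3]-L[2]); print(np.arctan2(d[1],d[0])-np.pi/2)
print('cross',px(c,[(250.5,111)],.022)); A=px(c,[(172,110.5),(331,111.5),(250,33),(251,168)],.022); e=A[0]-A[1]; f=A[2]-A[3]; print(np.arctan2(e[1],e[0])-np.pi/2,np.arctan2(f[1],f[0]))
p0=np.array([.5245,-.2715]);th=-.2
for s in ((-1,1),(-1,-1),(1,1),(1,-1)): print(s,p0+Ro.from_euler('z',th).as_matrix()[:2,:2]@(np.array(s)*[.038,.041]))
```

```text
[ 0.5225 -0.2712] 0.15579057064293142 0.16713104837962722
yaw -0.1996568508455136
-0.19386680655275246
cross [[ 0.5229 -0.2703  0.022 ]]
-0.2113520482426825 -0.1987853266604574
(-1, 1) [ 0.4954 -0.2238]
(-1, -1) [ 0.4791 -0.3041]
(1, 1) [ 0.5699 -0.2389]
(1, -1) [ 0.5536 -0.3192]
```

arm_command([
  [0.65,0.28,0,0,0,0,1],
  [0.65,0.28,0,0,0,0,1],
  [0.63,0.29,0,0,0,0,1],
  [0,0,0,0,0,0,1],
  [0,0,0.7,0,0,0,1],
  [0,0,0.8,0,0,0,1],
  [0,0,0.7,0,0,0,1],
  [0,0,0,0,0,0,1],
  [0,0,0,0,0,0,1],
])

```text
time_s: 17.45
eef_pos: [0.5515, -0.3185, 0.1001]
ee_rot: [-3.141, 0.001, -0.199]
ft_force: [0.1, -0.4, -2.1]
gripper_width: 0.0138
grip_force: 30.0
```

arm_command([
  [0,0,0.4,0,0,0,1],
  [0,0,0.4,0,0,0,1],
  [0,0,0.2,0,0,0,1],
  [0,0,0.09,0,0,0,1],
  [0,0,0,0,0,0,1],
  [0,0,0,0,0,0,1],
])

```text
time_s: 18.05
eef_pos: [0.5523, -0.3206, 0.047]
ee_rot: [3.141, -0.002, -0.201]
ft_force: [-0.2, 0.1, -2.1]
gripper_width: 0.0138
grip_force: 30.0
```

arm_command([
  [0,0,0.04,0,0,0,1],
  [0,0,0,0,0,0,0.5],
  [0,0,0,0,0,0,0.5],
  [0,0,0,0,0,0,0.45],
  [0,0,-0.6,0,0,0,0.45],
  [0,0,-0.9,0,0,0,0.45],
  [0,0,-0.9,0,0,0,0.45],
  [0,0,-0.9,0,0,0,0.45],
  [0,0,-0.9,0,0,0,0.45],
  [0,0,0,0,0,0,0.45],
])

```text
time_s: 19.05
eef_pos: [0.5542, -0.3232, 0.2614]
ee_rot: [3.136, -0.014, -0.201]
ft_force: [0.8, -1.0, 0.4]
gripper_width: 0.0512
grip_force: 0.0
```

```bash
cat >> h.py <<'E'
HUE=dict(red=(0,4),orange=(8,16),yellow=(25,33),green=(50,75))
def find(c,col):
    """six-dot carrier pattern of a colour in the picture -> world centre, fin yaw (mod pi), spread"""
    h=cv2.cvtColor(c['image'],cv2.COLOR_RGB2HSV); lo,hi=HUE[col]
    m=((h[...,0]>=lo)&(h[...,0]<=hi)&(h[...,1]>150)&(h[...,2]>90)).astype(np.uint8)
    if col=='red': m|=((h[...,0]>=176)&(h[...,1]>150)&(h[...,2]>90)).astype(np.uint8)
    n,_,st,ce=cv2.connectedComponentsWithStats(m,connectivity=4)
    k=[i for i in range(1,n) if st[i,4]>25 and .6<st[i,2]/st[i,3]<1.6 and st[i,4]<450 and st[i,4]>.6*st[i,2]*st[i,3]]
    if len(k)<3: return len(k),None
    X=px(c,ce[k],.034)[:,:2]
    med=np.median(X,0); X=X[np.linalg.norm(X-med,axis=1)<.05]
    (cx,cy),(w,hh),a=cv2.minAreaRect(X.astype(np.float32)*1000)
    a=np.deg2rad(a); a=a+np.pi/2 if w>hh else a   # short side = fin axis (x)
    return len(X),X.mean(0),(a+np.pi/2)%np.pi-np.pi/2,(w,hh)
E
python3 - <<'E'
from h import *
np.set_printoptions(precision=4,suppress=True)
c=load('wrist'); s=cv2.imread('pics/w5.png')[:,:,::-1]; c['image']=s
T=np.eye(4); T[:3,:3]=Ro.from_euler('xyz',[3.14158,-.0022,-.2016]).as_matrix(); T[:3,3]=[0.451416,0.05961546,0.25955423]
W=T@np.array(robot.capture('wrist')['mount']); c['R']=W[:3,:3].T; c['t']=-c['R']@W[:3,3]
for k in HUE: print(k,*find(c,k))
E
```

```text
red 3 [0.6    0.1343] -1.5678813144096289 (35.909088134765625, 0.1481504589319229)
orange 1 None
yellow 6 [0.4242 0.0795] -0.009934123498213765 (44.017520904541016, 35.98463439941406)
green 4 [0.4326 0.1753] -0.8567311329323024 (56.81694412231445, 27.78567123413086)
```

Run:
```python
import cv2,numpy as np
im=cv2.imread('pics/w5.png'); h=cv2.cvtColor(im,cv2.COLOR_BGR2HSV)
for n,p in dict(o=(322,149),o2=(361,160),y=(219,179),g=(132,189),g2=(170,202),r=(114,40),r2=(157,46),of=(346,165),gf=(146,210),rf=(130,50)).items(): print(n,h[p[1],p[0]])
for lo,hi in((3,16),(50,75),(0,4)):
    m=((h[...,0]>=lo)&(h[...,0]<=hi)&(h[...,1]>150)&(h[...,2]>90)).astype(np.uint8)
    n,_,st,ce=cv2.connectedComponentsWithStats(m,connectivity=4); print([(list(map(int,st[i])),ce[i].round().tolist()) for i in range(1,n) if st[i,4]>25])
```

```text
o [ 17 226 241]
o2 [ 16 231 241]
y [ 30 217 241]
g [ 67 195 192]
g2 [ 67 193 194]
r [  1 227 239]
r2 [  1 221 239]
of [ 17 228 242]
gf [ 66 197 193]
rf [  1 225 239]
[([354, 142, 11, 9, 27], [360.0, 147.0]), ([337, 144, 18, 42, 325], [346.0, 166.0]), ([354, 155, 12, 11, 62], [360.0, 160.0]), ([355, 169, 12, 11, 86], [361.0, 174.0])]
[([163, 183, 11, 11, 92], [168.0, 188.0]), ([127, 184, 11, 11, 93], [132.0, 189.0]), ([129, 191, 25, 37, 600], [142.0, 209.0]), ([165, 198, 11, 10, 87], [170.0, 202.0]), ([166, 212, 11, 10, 86], [171.0, 217.0])]
[([146, 23, 13, 14, 139], [152.0, 29.0]), ([108, 26, 34, 53, 998], [125.0, 51.0]), ([151, 40, 12, 13, 130], [156.0, 46.0]), ([155, 57, 12, 13, 131], [161.0, 63.0]), ([0, 200, 7, 18, 93], [2.0, 209.0])]
```

```bash
python3 - <<'E'
s=open('h.py').read(); s=s[:s.index('HUE=')]
s+='''
HUE=dict(red=(0,5),orange=(12,20),yellow=(26,34),green=(55,75))
from scipy.optimize import minimize
def model(c,p,shape):
    m=np.zeros(shape,np.uint8); R=np.array([[np.cos(p[2]),-np.sin(p[2])],[np.sin(p[2]),np.cos(p[2])]])
    t=np.linspace(0,2*np.pi,16,endpoint=False); S=8
    def W(xy,z): return np.c_[np.asarray(xy)@R.T+p[:2],np.full(len(xy),z)]
    for x in (-.018,0,.018):
        for y in (-.022,.022):
            q=proj(c,W(np.c_[x+.0063*np.cos(t),y+.0063*np.sin(t)],.034)); cv2.fillConvexPoly(m,(q*S).round().astype(np.int32),255,cv2.LINE_AA,3)
    b=[(-.022,-.007),(-.022,.007),(.022,.007),(.022,-.007)]
    q=np.r_[proj(c,W(b,.034)),proj(c,W(b,.062))].astype(np.float32)
    cv2.fillConvexPoly(m,(cv2.convexHull(q)*S).round().astype(np.int32),255,cv2.LINE_AA,3)
    return m/255.
def find(c,col,p0,w=.05):
    """fit carrier pose (x,y,yaw) to its colour mask near p0; returns pose, IoU"""
    h=cv2.cvtColor(c['image'],cv2.COLOR_RGB2HSV); lo,hi=HUE[col]
    m=((h[...,0]>=lo)&(h[...,0]<=hi)&(h[...,1]>130)&(h[...,2]>60)).astype(float)
    u,v=proj(c,[[p0[0],p0[1],.04]])[0]; yy,xx=np.mgrid[:m.shape[0],:m.shape[1]]
    e=proj(c,[[p0[0],p0[1]+.07,.04]])[0]; m[np.hypot(xx-u,yy-v)>np.hypot(*(e-(u,v)))]=0
    q=px(c,[(xx[m>0].mean(),yy[m>0].mean())],.045)[0]
    f=lambda p:1-(lambda k:np.minimum(k,m).sum()/np.maximum(k,m).sum())(model(c,p,m.shape))
    best=min((minimize(f,[q[0],q[1],p0[2]+a],method='Nelder-Mead',options=dict(initial_simplex=np.array([[q[0],q[1],p0[2]+a]]*4)+np.r_[np.zeros((1,3)),np.diag([.008,.008,.15])])) for a in (0,-.5,.5)),key=lambda r:r.fun)
    return best.x,1-best.fun
'''
open('h.py','w').write(s)
E
python3 - <<'E'
from h import *
np.set_printoptions(precision=4,suppress=True)
P=dict(yellow=(.422,.08,0),green=(.428,.188,-.16),red=(.597,.157,.02))
c=load('wrist'); c['image']=cv2.imread('pics/w5.png')[:,:,::-1].copy()
T=np.eye(4); T[:3,:3]=Ro.from_euler('xyz',[3.14158,-.0022,-.2016]).as_matrix(); T[:3,3]=[0.451416,0.05961546,0.25955423]
W=T@np.array(robot.capture('wrist')['mount']); c['R']=W[:3,:3].T; c['t']=-c['R']@W[:3,3]
for k in P: print(k,*find(c,k,P[k]))
c=cap('side','s7.png'); c2=cap('scene','sc7.png')
for k in P: print(k,*find(c,k,P[k]),*find(c2,k,P[k]))
print('org',find(c,'orange',(.5525,-.319,-.2)),find(c2,'orange',(.5525,-.319,-.2)), robot.read_state()['eef_pos'])
E
```

```text
yellow [ 0.4242  0.0795 -0.0125] 0.7525073424181989
green [ 0.4301  0.1871 -0.1675] 0.6806828634814134
red [0.5999 0.1565 0.0031] 0.8788612391535874
yellow [0.4237 0.0837 0.0246] 0.30045454545454553 [ 0.4216  0.0819 -0.0295] 0.5157773952954676
green [ 0.4322  0.1948 -0.1584] 0.35211608808352923 [ 0.4272  0.1882 -0.1198] 0.4382823395719623
red [0.599  0.1622 0.0574] 0.5795790251107829 [0.5968 0.1595 0.0101] 0.6751564659657405
org (array([ 0.5625, -0.3176, -0.2363]), np.float64(0.2508894103398682)) (array([ 0.5538, -0.325 , -0.1758]), np.float64(0.5074954466912623)) [ 0.5509 -0.3191  0.252 ]
```

arm_command([
  [-0.511,-0.914,0,0,0,0,0.4],
  [-0.511,-0.914,0,0,0,0,0.4],
  [-0.511,-0.914,0,0,0,0,0.4],
  [-0.511,-0.914,0,0,0,0,0.4],
  [-0.511,-0.914,0,0,0,0,0.4],
  [-0.511,-0.914,0,0,0,0,0.4],
  [-0.511,-0.914,0,0,0,0,0.4],
  [-0.511,-0.914,0,0,0,0,0.4],
  [0,0,0,0,0,-1,0.4],
  [0,0,0,0,0,-1,0.4],
])

```text
time_s: 20.25
eef_pos: [0.428, 0.0636, 0.252]
ee_rot: [3.141, 0.004, -0.016]
ft_force: [0.6, -0.7, 0.5]
gripper_width: 0.0558
grip_force: 0.0
```

arm_command([
  [0,0,0.7,0,0,-0.18,0.4],
  [0,0,0.7,0,0,0,0.4],
  [0,0,0.6,0,0,0,0.4],
  [0,0,0.5,0,0,0,0.4],
  [0,0,0,0,0,0,0.4],
  [0,0,0,0,0,0,0.4],
])

```text
time_s: 20.85
eef_pos: [0.4292, 0.0608, 0.1281]
ee_rot: [3.141, 0.003, -0.011]
ft_force: [0.1, 0.2, 0.0]
gripper_width: 0.056
grip_force: 0.0
```

Run:
```python
from h import *
np.set_printoptions(precision=4,suppress=True)
c=cap('wrist','w8.png'); s=robot.read_state(); print(s['eef_pos'],s['ee_rot'])
print(find(c,'yellow',(.423,.08,-.01)))
c2=cap('scene','sc8.png')
for k,p in dict(yellow=(.422,.08,0),green=(.428,.188,-.16),red=(.597,.157,.02)).items(): print(k,*find(c2,k,p))
```

```text
[0.43   0.0609 0.1289] [ 3.1413  0.0001 -0.0106]
(array([ 0.4222,  0.0809, -0.0116]), np.float64(0.7518943571000976))
yellow [ 0.4218  0.0816 -0.0231] 0.5162097072989996
green [ 0.4272  0.1894 -0.1315] 0.441948658109685
red [0.5969 0.1594 0.0097] 0.6757277929833292
```

arm_command([
  [-0.15,-0.4,0,0,0,0,0.4],
  [0,0,0,0,0,0,0.4],
  [0,0,0.6,0,0,0,0.4],
  [0,0,0.6,0,0,0,0.4],
  [0,0,0.4,0,0,0,0.4],
  [0,0,0.18,0,0,0,0.4],
  [0,0,0,0,0,0,0.5],
  [0,0,0,0,0,0,0.5],
])

```text
time_s: 21.75
eef_pos: [0.4234, 0.0809, 0.0405]
ee_rot: [-3.141, -0.002, -0.011]
ft_force: [-0.3, 0.2, -0.6]
gripper_width: 0.0476
grip_force: 0.0
```

arm_command([
  [0,0,0,0,0,0,1],
  [0,0,0,0,0,0,1],
  [0,0,0,0,0,0,1],
  [0,0,0,0,0,0,1],
  [0,0,0,0,0,0,1],
])

```text
time_s: 22.25
eef_pos: [0.4227, 0.0813, 0.0398]
ee_rot: [-3.141, -0.0, -0.01]
ft_force: [0.3, -0.4, 3.2]
gripper_width: 0.0138
grip_force: 30.0
```

arm_command([
  [0,0,-0.3,0,0,0,1],
  [0,0,-0.6,0,0,0,1],
  [0,0,-0.9,0,0,0,1],
  [0,0,-0.9,0,0,0,1],
  [0,0,-0.7,0,0,0,1],
  [0,0,0,0,0,1,1],
  [0,0,0,0,0,1,1],
  [0,0,0,0,0,0.18,1],
  [0,0,0,0,0,0,1],
])

```text
time_s: 23.15
eef_pos: [0.4218, 0.0811, 0.2091]
ee_rot: [3.141, 0.002, -0.199]
ft_force: [0.4, 0.6, -3.2]
gripper_width: 0.0141
grip_force: 30.0
```

arm_command([
  [0.262,0.73,0,0,0,0,1],
  [0.262,0.73,0,0,0,0,1],
  [0.262,0.73,0,0,0,0,1],
  [0.262,0.73,0,0,0,0,1],
  [0.262,0.73,0,0,0,0,1],
  [0.262,0.73,0,0,0,0,1],
  [0.262,0.73,0,0,0,0,1],
  [0.262,0.73,0,0,0,0,1],
  [0.262,0.73,0,0,0,0,1],
  [0.262,0.73,0,0,0,0,1],
])

```text
time_s: 24.15
eef_pos: [0.4779, -0.3039, 0.2086]
ee_rot: [-3.141, 0.002, -0.199]
ft_force: [0.8, -0.1, -3.0]
gripper_width: 0.0138
grip_force: 30.0
```

arm_command([
  [0,0,0.7,0,0,0,1],
  [0,0,0.8,0,0,0,1],
  [0,0,0.6,0,0,0,1],
  [0,0,0,0,0,0,1],
  [0,0,0,0,0,0,1],
])

```text
time_s: 24.65
eef_pos: [0.4781, -0.3029, 0.1045]
ee_rot: [-3.142, 0.001, -0.2]
ft_force: [-0.8, -0.5, -2.2]
gripper_width: 0.0139
grip_force: 30.0
```

arm_command([
  [0,0,0.4,0,0,0,1],
  [0,0,0.4,0,0,0,1],
  [0,0,0.25,0,0,0,1],
  [0,0,0.14,0,0,0,1],
  [0,0,0,0,0,0,1],
  [0,0,0,0,0,0,1],
])

```text
time_s: 25.25
eef_pos: [0.4788, -0.3032, 0.0461]
ee_rot: [3.141, -0.002, -0.2]
ft_force: [-0.2, 0.4, -2.9]
gripper_width: 0.0137
grip_force: 30.0
```

arm_command([
  [0,0,0,0,0,0,0.5],
  [0,0,0,0,0,0,0.5],
  [0,0,0,0,0,0,0.45],
  [0,0,-0.6,0,0,0,0.45],
  [0,0,-0.9,0,0,0,0.45],
  [0,0,-0.9,0,0,0,0.45],
  [0,0,-0.9,0,0,0,0.45],
  [0,0,-0.8,0,0,0,0.45],
  [0,0,0,0,0,0,0.45],
])

```text
time_s: 26.15
eef_pos: [0.4806, -0.3056, 0.2567]
ee_rot: [3.137, -0.013, -0.201]
ft_force: [-0.6, -0.1, -0.7]
gripper_width: 0.0508
grip_force: 0.0
```

Run:
```python
from h import *
np.set_printoptions(precision=4,suppress=True)
s=robot.read_state(); print(s['eef_pos'],s['ee_rot'])
c2=cap('scene','sc9.png')
for k,p in dict(green=(.428,.188,-.16),red=(.597,.157,.02),orange=(.5525,-.319,-.2),yellow=(.478,-.303,-.2)).items(): print(k,*find(c2,k,p))
```

```text
[ 0.4806 -0.3056  0.2567] [ 3.1367 -0.0125 -0.2009]
green [ 0.4271  0.1883 -0.1351] 0.42890242855916927
red [0.597  0.1594 0.011 ] 0.6756336253170072
orange [ 0.5525 -0.3272 -0.1302] 0.5040022403211127
yellow [ 0.4743 -0.3076 -0.2167] 0.43037615330021295
```

arm_command([
  [-0.245,-0.785,0,0,0,0,0.4],
  [-0.245,-0.785,0,0,0,0,0.4],
  [-0.245,-0.785,0,0,0,0,0.4],
  [-0.245,-0.785,0,0,0,0,0.4],
  [-0.245,-0.785,0,0,0,0,0.4],
  [-0.245,-0.785,0,0,0,0,0.4],
  [-0.245,-0.785,0,0,0,0,0.4],
  [-0.245,-0.785,0,0,0,0,0.4],
  [-0.245,-0.785,0,0,0,0,0.4],
  [-0.245,-0.785,0,0,0,0,0.4],
])

```text
time_s: 27.2
eef_pos: [0.4349, 0.108, 0.249]
ee_rot: [3.14, 0.002, -0.201]
ft_force: [0.9, 0.2, -0.1]
gripper_width: 0.056
grip_force: 0.0
```

arm_command([
  [-0.245,-0.785,0,0,0,0,0.4],
  [-0.245,-0.785,0,0,0,0,0.4],
  [0,0,0,0,0,-0.5,0.4],
  [0,0,0.8,0,0,0,0.4],
  [0,0,0.8,0,0,0,0.4],
  [0,0,0.8,0,0,0,0.4],
  [0,0,0,0,0,0,0.4],
  [0,0,0,0,0,0,0.4],
])

```text
time_s: 28.0
eef_pos: [0.4275, 0.1877, 0.1298]
ee_rot: [3.14, 0.002, -0.158]
ft_force: [0.3, 0.0, 1.0]
gripper_width: 0.0556
grip_force: 0.0
```

Run:
```python
from h import *
np.set_printoptions(precision=4,suppress=True)
s=robot.read_state(); c=cap('wrist','w10.png'); print(s['eef_pos'],s['ee_rot'])
print(find(c,'green',(.428,.188,-.15)))
```

```text
[0.4275 0.1877 0.1298] [ 3.1398  0.0019 -0.1576]
(array([ 0.4276,  0.1885, -0.1652]), np.float64(0.8497394220917868))
```

Aligned. Picking green up.

arm_command([
  [0,0,0.6,0,0,0.08,0.4],
  [0,0,0.6,0,0,0,0.4],
  [0,0,0.4,0,0,0,0.4],
  [0,0,0.2,0,0,0,0.4],
  [0,0,0,0,0,0,0.5],
  [0,0,0,0,0,0,0.5],
])

```text
time_s: 28.65
eef_pos: [0.4292, 0.1886, 0.0415]
ee_rot: [-3.14, -0.002, -0.164]
ft_force: [0.1, 0.3, -0.3]
gripper_width: 0.0472
grip_force: 0.0
```

arm_command([
  [0,0,0,0,0,0,1],
  [0,0,0,0,0,0,1],
  [0,0,0,0,0,0,1],
  [0,0,0,0,0,0,1],
  [0,0,0,0,0,0,1],
])

```text
time_s: 29.15
eef_pos: [0.4281, 0.1884, 0.0404]
ee_rot: [-3.141, -0.0, -0.164]
ft_force: [-0.2, -0.5, 1.4]
gripper_width: 0.0144
grip_force: 30.0
```

arm_command([
  [0,0,-0.3,0,0,0,1],
  [0,0,-0.6,0,0,0,1],
  [0,0,-0.9,0,0,0,1],
  [0,0,-0.9,0,0,0,1],
  [0,0,-0.7,0,0,0,1],
  [0,0,0,0,0,0.4,1],
  [0,0,0,0,0,0,1],
  [0,0,0,0,0,0,1],
])

```text
time_s: 29.95
eef_pos: [0.4263, 0.1879, 0.2083]
ee_rot: [3.139, 0.004, -0.198]
ft_force: [0.3, 0.1, -2.8]
gripper_width: 0.0134
grip_force: 30.0
```

arm_command([
  [0.406,0.708,0,0,0,0,1],
  [0.406,0.708,0,0,0,0,1],
  [0.406,0.708,0,0,0,0,1],
  [0.406,0.708,0,0,0,0,1],
  [0.406,0.708,0,0,0,0,1],
  [0.406,0.708,0,0,0,0,1],
  [0.406,0.708,0,0,0,0,1],
  [0.406,0.708,0,0,0,0,1],
  [0.406,0.708,0,0,0,0,1],
  [0.406,0.708,0,0,0,0,1],
])

```text
time_s: 30.95
eef_pos: [0.5561, -0.1999, 0.2072]
ee_rot: [-3.141, 0.005, -0.199]
ft_force: [-0.1, -0.4, -2.4]
gripper_width: 0.014
grip_force: 30.0
```

arm_command([
  [0.406,0.708,0,0,0,0,1],
  [0,0,0,0,0,0,1],
  [0,0,0.7,0,0,0,1],
  [0,0,0.7,0,0,0,1],
  [0,0,0.5,0,0,0,1],
  [0,0,0,0,0,0,1],
  [0,0,0,0,0,0,1],
])

```text
time_s: 31.65
eef_pos: [0.5693, -0.2373, 0.1139]
ee_rot: [-3.141, 0.003, -0.199]
ft_force: [0.9, -0.5, -1.6]
gripper_width: 0.0137
grip_force: 30.0
```

arm_command([
  [0,0,0.5,0,0,0,1],
  [0,0,0.5,0,0,0,1],
  [0,0,0.25,0,0,0,1],
  [0,0,0.13,0,0,0,1],
  [0,0,0,0,0,0,1],
  [0,0,0,0,0,0,1],
])

```text
time_s: 32.25
eef_pos: [0.5708, -0.2383, 0.0474]
ee_rot: [3.141, -0.002, -0.199]
ft_force: [-0.5, -0.8, -2.0]
gripper_width: 0.0137
grip_force: 30.0
```

arm_command([
  [0,0,0,0,0,0,0.5],
  [0,0,0,0,0,0,0.5],
  [0,0,0,0,0,0,0.45],
  [0,0,-0.6,0,0,0,0.45],
  [0,0,-0.9,0,0,0,0.45],
  [0,0,-0.9,0,0,0,0.45],
  [0,0,-0.9,0,0,0,0.45],
  [0,0,-0.8,0,0,0,0.45],
  [0,0,0,0,0,0,0.45],
  [0,0,0,0,0,0,0.45],
])

```text
time_s: 33.25
eef_pos: [0.5702, -0.2378, 0.2523]
ee_rot: [-3.142, -0.002, -0.199]
ft_force: [0.1, 1.0, -0.3]
gripper_width: 0.0514
grip_force: 0.0
```

Run:
```python
from h import *
np.set_printoptions(precision=4,suppress=True)
s=robot.read_state(); print(s['eef_pos'],s['ee_rot'])
c2=cap('scene','sc11.png')
for k,p in dict(red=(.597,.157,.02)).items(): print(k,*find(c2,k,p))
```

```text
[ 0.5702 -0.2378  0.2523] [-3.1416 -0.0023 -0.199 ]
red [0.5969 0.1594 0.01  ] 0.6751278504033699
```

arm_command([
  [-0.103,-0.787,0,0,0,0,0.4],
  [-0.103,-0.787,0,0,0,0,0.4],
  [-0.103,-0.787,0,0,0,0,0.4],
  [-0.103,-0.787,0,0,0,0,0.4],
  [-0.103,-0.787,0,0,0,0,0.4],
  [-0.103,-0.787,0,0,0,0,0.4],
  [-0.103,-0.787,0,0,0,0,0.4],
  [-0.103,-0.787,0,0,0,0,0.4],
  [-0.103,-0.787,0,0,0,0,0.4],
  [-0.103,-0.787,0,0,0,0,0.4],
])

```text
time_s: 34.3
eef_pos: [0.5959, 0.1599, 0.2488]
ee_rot: [3.14, 0.004, -0.199]
ft_force: [0.8, -0.1, 1.0]
gripper_width: 0.0554
grip_force: 0.0
```

arm_command([
  [0,0,0,0,0,-1,0.4],
  [0,0,0,0,0,-1,0.4],
  [0,0,0,0,0,-0.3,0.4],
  [0,0,0.8,0,0,0,0.4],
  [0,0,0.8,0,0,0,0.4],
  [0,0,0.8,0,0,0,0.4],
  [0,0,0,0,0,0,0.4],
  [0,0,0,0,0,0,0.4],
])

```text
time_s: 35.1
eef_pos: [0.597, 0.1577, 0.1307]
ee_rot: [3.141, 0.002, 0.001]
ft_force: [0.8, 1.0, 0.3]
gripper_width: 0.0555
grip_force: 0.0
```

Run:
```python
from h import *
np.set_printoptions(precision=4,suppress=True)
s=robot.read_state(); c=cap('wrist','w12.png'); print(s['eef_pos'],s['ee_rot'])
print(find(c,'red',(.598,.158,.01)))
```

```text
[0.597  0.1577 0.1307] [3.1407 0.0018 0.0005]
(array([0.5976, 0.1582, 0.0081]), np.float64(0.8752144859628392))
```

arm_command([
  [0,0,0.6,0,0,-0.08,0.4],
  [0,0,0.6,0,0,0,0.4],
  [0,0,0.4,0,0,0,0.4],
  [0,0,0.2,0,0,0,0.4],
  [0,0,0,0,0,0,0.5],
  [0,0,0,0,0,0,0.5],
])

```text
time_s: 35.75
eef_pos: [0.5989, 0.1583, 0.0431]
ee_rot: [-3.141, -0.004, 0.009]
ft_force: [0.8, 0.1, 0.3]
gripper_width: 0.0473
grip_force: 0.0
```

arm_command([
  [0,0,0,0,0,0,1],
  [0,0,0,0,0,0,1],
  [0,0,0,0,0,0,1],
  [0,0,0,0,0,0,1],
  [0,0,0,0,0,0,1],
])

```text
time_s: 36.25
eef_pos: [0.5973, 0.1584, 0.0414]
ee_rot: [-3.141, -0.0, 0.009]
ft_force: [0.1, -0.5, 1.6]
gripper_width: 0.0139
grip_force: 30.0
```

arm_command([
  [0,0,-0.3,0,0,0,1],
  [0,0,-0.6,0,0,0,1],
  [0,0,-0.9,0,0,0,1],
  [0,0,-0.9,0,0,0,1],
  [0,0,-0.7,0,0,0,1],
  [0,0,0,0,0,1,1],
  [0,0,0,0,0,1,1],
  [0,0,0,0,0,0.38,1],
  [0,0,0,0,0,0,1],
  [0,0,0,0,0,0,1],
])

```text
time_s: 37.25
eef_pos: [0.5969, 0.1582, 0.2109]
ee_rot: [3.141, 0.001, -0.198]
ft_force: [0.1, -0.1, -2.8]
gripper_width: 0.0138
grip_force: 30.0
```

arm_command([
  [-0.051,0.788,0,0,0,0,1],
  [-0.051,0.788,0,0,0,0,1],
  [-0.051,0.788,0,0,0,0,1],
  [-0.051,0.788,0,0,0,0,1],
  [-0.051,0.788,0,0,0,0,1],
  [-0.051,0.788,0,0,0,0,1],
  [-0.051,0.788,0,0,0,0,1],
  [-0.051,0.788,0,0,0,0,1],
  [-0.051,0.788,0,0,0,0,1],
  [-0.051,0.788,0,0,0,0,1],
])

```text
time_s: 38.25
eef_pos: [0.4938, -0.2245, 0.2112]
ee_rot: [-3.142, -0.0, -0.198]
ft_force: [0.4, -0.4, -2.0]
gripper_width: 0.0138
grip_force: 30.0
```

arm_command([
  [0,0,0,0,0,0,1],
  [0,0,0.7,0,0,0,1],
  [0,0,0.7,0,0,0,1],
  [0,0,0.5,0,0,0,1],
  [0,0,0,0,0,0,1],
  [0,0,0,0,0,0,1],
])

```text
time_s: 38.85
eef_pos: [0.4948, -0.2231, 0.1165]
ee_rot: [3.141, -0.0, -0.198]
ft_force: [-0.1, -0.3, -2.0]
gripper_width: 0.0138
grip_force: 30.0
```

arm_command([
  [0,0,0.5,0,0,0,1],
  [0,0,0.5,0,0,0,1],
  [0,0,0.25,0,0,0,1],
  [0,0,0.13,0,0,0,1],
  [0,0,0,0,0,0,1],
  [0,0,0,0,0,0,1],
])

```text
time_s: 39.45
eef_pos: [0.4953, -0.2235, 0.0483]
ee_rot: [3.141, -0.002, -0.199]
ft_force: [-0.0, 0.1, -3.1]
gripper_width: 0.0137
grip_force: 30.0
```

arm_command([
  [0,0,0,0,0,0,0.5],
  [0,0,0,0,0,0,0.5],
  [0,0,0,0,0,0,0.45],
  [0,0,-0.6,0,0,0,0.45],
  [0,0,-0.9,0,0,0,0.45],
  [0,0,-0.9,0,0,0,0.45],
  [0,0,-0.9,0,0,0,0.45],
  [-0.3,0.3,-0.8,0,0,0,0.45],
  [-0.5,0.3,0,0,0,0,0.45],
  [0,0,0,0,0,0,0.45],
])

```text
time_s: 40.45
eef_pos: [0.4459, -0.2473, 0.2544]
ee_rot: [3.14, -0.002, -0.205]
ft_force: [0.7, 0.2, 0.6]
gripper_width: 0.0511
grip_force: 0.0
```

Run:
```python
from h import *
np.set_printoptions(precision=4,suppress=True)
s=robot.read_state(); c=cap('wrist','w13.png'); print(s['eef_pos'],s['ee_rot'])
```

```text
[ 0.4459 -0.2473  0.2544] [ 3.1402 -0.0022 -0.2054]
```

View pics/w13.png

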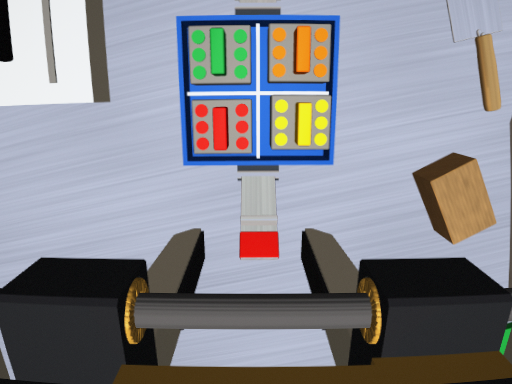

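All four carriers sit flat in their own cells (green (220,52), orange (300,50), red (222,127), yellow (302,122)). Next, the tally lever.

arm_command([
  [-0.162,-0.76,0,0,0,0,1],
  [-0.162,-0.76,0,0,0,0,1],
  [-0.162,-0.76,0,0,0,0,1],
  [-0.162,-0.76,0,0,0,0,1],
  [-0.162,-0.76,0,0,0,0,1],
  [-0.162,-0.76,0,0,0,0,1],
  [-0.162,-0.76,0,0,0,0,1],
  [-0.162,-0.76,0,0,0,0,1],
  [-0.162,-0.76,0,0,0,0,1],
  [-0.162,-0.76,0,0,0,0,1],
])

```text
time_s: 41.5
eef_pos: [0.4446, 0.1468, 0.2517]
ee_rot: [-3.141, 0.001, -0.197]
ft_force: [1.3, -0.7, 0.3]
gripper_width: 0.0002
grip_force: 0.0
```

arm_command([
  [-0.162,-0.76,0,0,0,0,1],
  [-0.162,-0.76,0,0,0,0,1],
  [-0.162,-0.76,0,0,0,0,1],
  [-0.162,-0.76,0,0,0,0,1],
  [-0.162,-0.76,0,0,0,0,1],
  [0,0,0,0,0,-1,1],
  [0,0,0,0,0,-1,1],
  [0,0,0,0,0,-0.35,1],
  [0,0,0,0,0,0,1],
  [0,0,0,0,0,0,1],
])

```text
time_s: 42.5
eef_pos: [0.4427, 0.3384, 0.252]
ee_rot: [-3.142, 0.001, 0.005]
ft_force: [-0.3, 0.7, 0.2]
gripper_width: 0.0003
grip_force: 0.0
```

Run:
```python
from h import *
np.set_printoptions(precision=4,suppress=True)
s=robot.read_state(); c=cap('wrist','w14.png'); print(s['eef_pos'],s['ee_rot'])
im=c['image']; h=cv2.cvtColor(im,cv2.COLOR_RGB2HSV)
m=(((h[...,0]<6)|(h[...,0]>174))&(h[...,1]>140)&(h[...,2]>70)).astype(np.uint8)
n,_,st,ce=cv2.connectedComponentsWithStats(m)
print([(st[i].tolist(),ce[i].round(1).tolist()) for i in range(1,n) if st[i,4]>30])
for P in ((.4745,.3335,.1),(.4745,.3335,.055),(.501,.4195,.08)): print(P,proj(c,[P]))
```

```text
[0.4427 0.3384 0.252 ] [-3.1416  0.0005  0.0048]
[([128, 113, 38, 12, 235], [146.6, 118.6]), ([249, 136, 23, 25, 430], [259.7, 148.2]), ([441, 378, 43, 6, 137], [462.5, 380.2])]
(0.4745, 0.3335, 0.1) [[257.1406 144.7293]]
(0.4745, 0.3335, 0.055) [[256.5362 139.1372]]
(0.501, 0.4195, 0.08) [[168.2985 114.7159]]
```

View pics/w14.png

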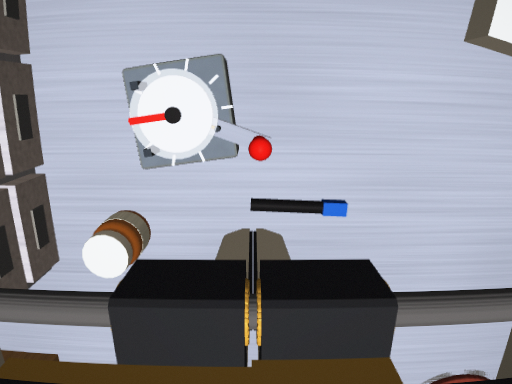

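The tally hub is at (173,115) with the pointer at zero, and the ball is at (260,148). The marker is at (300,207), clear of where the fingers go down.

arm_command([
  [0,0.09,0,0,0,0,1],
  [0,0,0.9,0,0,0,1],
  [0,0,0.9,0,0,0,1],
  [0,0,0.9,0,0,0,1],
  [0,0,0.6,0,0,0,1],
  [0,0,0.3,0,0,0,1],
  [0,0,0,0,0,0,1],
  [0,0,0,0,0,0,1],
])

```text
time_s: 43.35
eef_pos: [0.4434, 0.3337, 0.0727]
ee_rot: [-3.141, -0.001, 0.005]
ft_force: [0.1, 0.0, 0.9]
gripper_width: 0.0006
grip_force: 0.0
```

arm_command([
  [0.25,0,0,0,0,0,1],
  [0.25,0,0,0,0,0,1],
  [0.25,0,0,0,0,0,1],
  [0.25,0,0,0,0,0,1],
  [0.25,0,0,0,0,0,1],
  [0.25,0,0,0,0,0,1],
  [0.2,0,0,0,0,0,1],
  [0.16,0,0,0,0,0,1],
  [0,0,0,0,0,0,1],
  [0,0,0,0,0,0,1],
])

```text
time_s: 44.35
eef_pos: [0.5333, 0.3395, 0.0722]
ee_rot: [-3.135, 0.005, 0.01]
ft_force: [-6.1, 5.1, 0.8]
gripper_width: 0.0002
grip_force: 3.2
```

arm_command([
  [0.08,0,0,0,0,0,1],
  [0.08,0,0,0,0,0,1],
  [0,0,0,0,0,0,1],
  [0,0,0,0,0,0,1],
])

```text
time_s: 44.75
eef_pos: [0.5365, 0.3413, 0.0722]
ee_rot: [-3.134, 0.014, 0.012]
ft_force: [-13.4, 6.3, 6.8]
gripper_width: 0.0004
grip_force: 6.5
```

Run:
```python
from h import *
np.set_printoptions(precision=4,suppress=True)
s=robot.read_state(); c=cap('wrist','w15.png'); c2=cap('scene','sc15.png'); print(s['eef_pos'],s['ee_rot'],s['ft_force'],robot.read_state()['ft_force'])
h=cv2.cvtColor(c2['image'],cv2.COLOR_RGB2HSV)
m=(((h[...,0]<6)|(h[...,0]>174))&(h[...,1]>140)&(h[...,2]>70)).astype(np.uint8)
n,_,st,ce=cv2.connectedComponentsWithStats(m)
for i in range(1,n):
    if st[i,4]>5: print(st[i].tolist(),ce[i].round(1),px(c2,[ce[i]],.09)[0])
a=np.array([.501,.4155,.08])
for k in range(6):
    t=np.pi/2+.165+.628*k/2; print(k/2,proj(c2,[a+.022*np.array([np.cos(t),np.sin(t),0])])[0])
```

```text
[0.5365 0.3413 0.0722] [-3.1339  0.0143  0.0118] [-13.3642   6.264    6.7693] [-12.1437   5.0844   4.7747]
[435, 25, 35, 35, 641] [452.4  42.7] [-0.9746 -0.2074  0.09  ]
[467, 40, 12, 23, 150] [472.6  51.6] [-0.9937 -0.0895  0.09  ]
[433, 60, 21, 11, 81] [444.3  63.2] [-0.7314 -0.1136  0.09  ]
[425, 67, 26, 22, 226] [437.8  75.9] [-0.5951 -0.0676  0.09  ]
[372, 80, 6, 5, 22] [374.2  82. ] [-0.2847 -0.212   0.09  ]
[254, 134, 9, 11, 58] [258.1 139.3] [ 0.3752 -0.2279  0.09  ]
[342, 138, 24, 27, 178] [350.3 153.1] [0.1509 0.0308 0.09  ]
[346, 155, 55, 72, 2002] [375.9 192.9] [0.2219 0.2112 0.09  ]
[225, 156, 14, 10, 86] [232.2 160.7] [ 0.5173 -0.1969  0.09  ]
[175, 162, 8, 9, 37] [178.5 166.3] [ 0.6819 -0.2888  0.09  ]
[239, 165, 3, 3, 8] [240.1 165.9] [ 0.5099 -0.16    0.09  ]
[234, 167, 4, 3, 8] [235.8 167.8] [ 0.5273 -0.1621  0.09  ]
[230, 168, 3, 3, 8] [231.1 169.1] [ 0.5439 -0.1665  0.09  ]
[349, 224, 20, 13, 121] [357.9 230.4] [0.3837 0.2739 0.09  ]
[332, 272, 10, 14, 70] [336.4 277.9] [0.5514 0.3439 0.09  ]
[369, 288, 14, 3, 22] [375.9 289. ] [0.4888 0.4371 0.09  ]
0.0 [372.8838 292.3594]
0.5 [373.8233 290.4232]
1.0 [374.0178 288.2134]
1.5 [373.4563 285.9487]
2.0 [372.2008 283.8483]
2.5 [370.378  282.1112]
```

arm_command([
  [-0.4,0,0,0,0,0,1],
  [-0.4,0,0,0,0,0,1],
  [-0.4,0,0,0,0,0,1],
  [-0.4,0,0,0,0,0,1],
  [-0.4,0,0,0,0,0,1],
  [0,0,0,0,0,0,1],
  [0,0,0,0,0,0,1],
  [0,0,0,0,0,0,1],
])

```text
time_s: 45.65
eef_pos: [0.4464, 0.3339, 0.0727]
ee_rot: [-3.141, -0.003, 0.005]
ft_force: [0.4, -0.1, -0.1]
gripper_width: 0.0004
grip_force: 0.0
```

```bash
cat >> h.py <<'E'
def ptr():
    c2=cap('scene'); h=cv2.cvtColor(c2['image'],cv2.COLOR_RGB2HSV)
    m=(((h[...,0]<6)|(h[...,0]>174))&(h[...,1]>120)&(h[...,2]>70)).astype(np.uint8)
    n,_,st,ce=cv2.connectedComponentsWithStats(m); a=np.array([.501,.4155]); r=[]
    for i in range(1,n):
        if st[i,4]>5 and 320<ce[i][0]<400 and 240<ce[i][1]<320:
            p=px(c2,[ce[i]],.085)[0][:2]-a; r.append((int(st[i,4]),ce[i].round(1).tolist(),round(float(np.hypot(*p)),3),round(float((np.arctan2(p[1],p[0])-np.pi/2-.15)/.628),2)))
    return r
E
python3 - <<'E'
from h import *
s=robot.read_state(); print(s['eef_pos'],s['ft_force'],ptr())
E
```

```text
[0.44640876 0.33390545 0.07267992] [ 0.43669775 -0.08217715 -0.09195224] [(68, [353.2, 259.3], 0.09, -5.86), (26, [375.5, 289.0], 0.025, 0.74)]
```

arm_command([
  [0.3,0,0,0,0,0,1],
  [0.3,0,0,0,0,0,1],
  [0.3,0,0,0,0,0,1],
  [0.3,0,0,0,0,0,1],
  [0.3,0,0,0,0,0,1],
  [0.2,0,0,0,0,0,1],
  [0.16,0,0,0,0,0,1],
  [0.1,0,0,0,0,0,1],
  [0,0,0,0,0,0,1],
  [0,0,0,0,0,0,1],
])

```text
time_s: 46.7
eef_pos: [0.5361, 0.3391, 0.0712]
ee_rot: [-3.137, 0.011, 0.01]
ft_force: [-8.2, 5.0, 1.7]
gripper_width: 0.0005
grip_force: 4.4
```

arm_command([
  [-0.4,0,0,0,0,0,1],
  [-0.4,0,0,0,0,0,1],
  [-0.4,0,0,0,0,0,1],
  [-0.4,0,0,0,0,0,1],
  [-0.36,0,0,0,0,0,1],
  [0,0,0,0,0,0,1],
  [0,0,0,0,0,0,1],
  [0,0,0,0,0,0,1],
])

```text
time_s: 47.5
eef_pos: [0.4461, 0.3335, 0.0724]
ee_rot: [-3.141, -0.003, 0.005]
ft_force: [0.3, -0.1, -0.6]
gripper_width: 0.0003
grip_force: 0.0
```

Run:
```python
from h import *
s=robot.read_state(); print(s['eef_pos'],s['ft_force'],ptr())
```

```text
[0.44606903 0.3335411  0.07244879] [ 0.34052423 -0.10593011 -0.60118088] [(67, [353.1, 259.4], 0.09, -5.85), (22, [374.1, 284.0], 0.024, 1.74)]
```

arm_command([
  [0.3,0,0,0,0,0,1],
  [0.3,0,0,0,0,0,1],
  [0.3,0,0,0,0,0,1],
  [0.3,0,0,0,0,0,1],
  [0.3,0,0,0,0,0,1],
  [0.2,0,0,0,0,0,1],
  [0.17,0,0,0,0,0,1],
  [0.13,0,0,0,0,0,1],
  [0,0,0,0,0,0,1],
  [0,0,0,0,0,0,1],
])

```text
time_s: 48.55
eef_pos: [0.5363, 0.3396, 0.0712]
ee_rot: [-3.137, 0.015, 0.011]
ft_force: [-11.5, 5.6, 4.2]
gripper_width: 0.0002
grip_force: 5.8
```

arm_command([
  [-0.4,0,0,0,0,0,1],
  [-0.4,0,0,0,0,0,1],
  [-0.4,0,0,0,0,0,1],
  [-0.4,0,0,0,0,0,1],
  [-0.4,0,0,0,0,0,1],
  [0,0,0,0,0,0,1],
  [0,0,0,0,0,0,1],
  [0,0,0,0,0,0,1],
])

```text
time_s: 49.35
eef_pos: [0.4461, 0.3335, 0.0724]
ee_rot: [-3.141, -0.003, 0.005]
ft_force: [1.2, 0.4, -0.0]
gripper_width: 0.0007
grip_force: 0.0
```

Run:
```python
from h import *
s=robot.read_state(); print(s['eef_pos'],s['ft_force'],ptr())
```

```text
[0.44605421 0.33349621 0.07243945] [ 1.18796853  0.36440539 -0.00510647] [(67, [353.1, 259.4], 0.09, -5.85), (19, [369.3, 280.3], 0.022, -7.12)]
```

arm_command([
  [0.3,0,0,0,0,0,1],
  [0.3,0,0,0,0,0,1],
  [0.3,0,0,0,0,0,1],
  [0.3,0,0,0,0,0,1],
  [0.3,0,0,0,0,0,1],
  [0.2,0,0,0,0,0,1],
  [0.17,0,0,0,0,0,1],
  [0.13,0,0,0,0,0,1],
  [0,0,0,0,0,0,1],
  [0,0,0,0,0,0,1],
])

```text
time_s: 50.4
eef_pos: [0.5363, 0.3395, 0.0712]
ee_rot: [-3.137, 0.015, 0.011]
ft_force: [-11.3, 5.0, 4.2]
gripper_width: 0.0004
grip_force: 5.8
```

arm_command([
  [-0.4,0,0,0,0,0,1],
  [-0.4,0,0,0,0,0,1],
  [-0.4,0,0,0,0,0,1],
  [-0.4,0,0,0,0,0,1],
  [-0.4,0,0,0,0,0,1],
  [0,0,0,0,0,0,1],
  [0,0,0,0,0,0,1],
  [0,0,-0.7,0,0,0,1],
  [0,0,-0.9,0,0,0,1],
  [0,0,-0.9,0,0,0,1],
])

```text
time_s: 51.4
eef_pos: [0.446, 0.3329, 0.1987]
ee_rot: [3.14, -0.002, 0.004]
ft_force: [0.6, 1.5, 0.2]
gripper_width: 0.0004
grip_force: 0.0
```

Run:
```python
from h import *
s=robot.read_state(); print(s['eef_pos'],s['ft_force'],ptr())
c2=load('scene')
h=cv2.cvtColor(c2['image'],cv2.COLOR_RGB2HSV)
P=dict(green=(.5685,-.238,-.2),red=(.494,-.223,-.2),orange=(.5525,-.319,-.2),yellow=(.478,-.303,-.2))
for k in P: print(k,*find(c2,k,P[k]))
```

```text
[0.44597117 0.33289083 0.19866607] [0.59544644 1.48150753 0.19375336] [(59, [352.7, 259.8], 0.089, -5.82), (21, [363.8, 279.6], 0.022, -5.97)]
green [ 0.5684554  -0.24318177 -0.10407976] 0.3710562867914545
red [ 0.49315247 -0.2283124  -0.20630075] 0.6475940153659522
orange [ 0.55314879 -0.32586006 -0.16447192] 0.5250807369717245
yellow [ 0.47999096 -0.31415163 -0.1812987 ] 0.38815647804761344
```

arm_command([
  [0.42,0.706,-0.1,0,0,0,0.5],
  [0.42,0.706,-0.1,0,0,0,0.5],
  [0.42,0.706,-0.1,0,0,0,0.5],
  [0.42,0.706,-0.1,0,0,0,0.5],
  [0.42,0.706,-0.1,0,0,0,0.5],
  [0.42,0.706,-0.1,0,0,0,0.5],
  [0.42,0.706,-0.1,0,0,0,0.5],
  [0.42,0.706,-0.1,0,0,0,0.5],
  [0.42,0.706,-0.1,0,0,0,0.5],
  [0.42,0.706,-0.1,0,0,0,0.5],
])

```text
time_s: 52.45
eef_pos: [0.6579, -0.0214, 0.2475]
ee_rot: [3.14, -0.002, 0.004]
ft_force: [1.2, -0.2, -0.1]
gripper_width: 0.0467
grip_force: 0.0
```

arm_command([
  [0,0,0,0,0,1,0.5],
  [0,0,0,0,0,1,0.5],
  [0,0,0,0,0,0.35,0.5],
  [0,0,0,0,0,0,0.5],
  [0,0,0,0,0,0,0.5],
])

```text
time_s: 52.95
eef_pos: [0.6563, -0.0181, 0.2471]
ee_rot: [3.141, -0.0, -0.198]
ft_force: [0.3, -0.1, -0.1]
gripper_width: 0.0465
grip_force: 0.0
```

Run:
```python
from h import *
np.set_printoptions(precision=4,suppress=True)
s=robot.read_state(); c=cap('wrist','w16.png'); print(s['eef_pos'],s['ee_rot'])
v=cv2.cvtColor(c['image'],cv2.COLOR_RGB2GRAY); 
u=proj(c,[[.656,-.02,.078]])[0]; print(u)
m=(v<60).astype(np.uint8); n,lab,st,ce=cv2.connectedComponentsWithStats(m)
for i in range(1,n):
    if st[i,4]>100: print(st[i],ce[i],px(c,[ce[i]],.078))
```

```text
[ 0.6563 -0.0181  0.2471] [ 3.1412 -0.0004 -0.1977]
[253.5564 174.5123]
[406   0  37  19 275] [418.92     9.5382] [[ 0.7794 -0.2006  0.078 ]]
[  76   38   44   70 1356] [101.306  76.09 ] [[0.7788 0.1029 0.078 ]]
[    0    88   512   296 46775] [272.5492 314.7107] [[ 0.4921 -0.0092  0.078 ]]
[ 248  133   14   79 1035] [254.1237 171.3894] [[ 0.659  -0.0212  0.078 ]]
[416 174  59  51 395] [433.8405 188.5241] [[ 0.605  -0.2004  0.078 ]]
[473 174  39  49 676] [483.7544 195.5754] [[ 0.5861 -0.2555  0.078 ]]
[443 185  25  42 506] [451.836  203.3123] [[ 0.5848 -0.2193  0.078 ]]
```

arm_command([
  [0,0.04,0.9,0,0,0,0.5],
  [0,0,0.9,0,0,0,0.5],
  [0,0,0.9,0,0,0,0.5],
  [0,0,0.7,0,0,0,0.5],
  [0,0,0.4,0,0,0,0.5],
  [0,0,0.12,0,0,0,0.5],
  [0,0,0,0,0,0,0.5],
  [0,0,0,0,0,0,0.5],
])

```text
time_s: 53.8
eef_pos: [0.6569, -0.0201, 0.0527]
ee_rot: [-3.141, -0.003, -0.199]
ft_force: [0.5, 0.5, -0.3]
gripper_width: 0.0465
grip_force: 0.0
```

arm_command([
  [0,0,0,0,0,0,1],
  [0,0,0,0,0,0,1],
  [0,0,0,0,0,0,1],
  [0,0,0,0,0,0,1],
  [0,0,0,0,0,0,1],
], grip_force=40)

```text
time_s: 54.3
eef_pos: [0.6556, -0.0198, 0.0514]
ee_rot: [-3.141, -0.0, -0.199]
ft_force: [0.3, -0.4, 0.9]
gripper_width: 0.0135
grip_force: 40.0
```

arm_command([
  [0,0,-0.2,0,0,0,1],
  [0,0,-0.4,0,0,0,1],
  [0,0,-0.6,0,0,0,1],
  [0,0,-0.8,0,0,0,1],
  [0,0,-0.8,0,0,0,1],
  [0,0,-0.6,0,0,0,1],
  [0,0,0,0,0,0,1],
  [0,0,0,0,0,0,1],
])

```text
time_s: 55.1
eef_pos: [0.6548, -0.0197, 0.2208]
ee_rot: [-3.141, 0.001, -0.199]
ft_force: [0.6, -0.0, -3.2]
gripper_width: 0.014
grip_force: 40.0
```

arm_command([
  [-0.225,0.777,0,0,0,0,1],
  [-0.225,0.777,0,0,0,0,1],
  [-0.225,0.777,0,0,0,0,1],
  [-0.225,0.777,0,0,0,0,1],
  [-0.225,0.777,0,0,0,0,1],
  [-0.225,0.777,0,0,0,0,1],
  [-0.225,0.777,0,0,0,0,1],
  [0,0,0,0,0,0,1],
  [0,0,0,0,0,0,1],
  [0,0,0,0,0,0,1],
])

```text
time_s: 56.1
eef_pos: [0.5246, -0.2687, 0.2192]
ee_rot: [-3.139, 0.003, -0.197]
ft_force: [1.0, 1.0, -3.6]
gripper_width: 0.0133
grip_force: 40.0
```

arm_command([
  [0,0,0.4,0,0,0,1],
  [0,0,0.6,0,0,0,1],
  [0,0,0.5,0,0,0,1],
  [0,0,0.4,0,0,0,1],
  [0,0,0,0,0,0,1],
  [0,0,0,0,0,0,1],
  [0,0,0,0,0,0,1],
])

```text
time_s: 56.8
eef_pos: [0.5258, -0.2708, 0.1273]
ee_rot: [3.141, -0.002, -0.198]
ft_force: [0.6, 0.4, -2.9]
gripper_width: 0.0135
grip_force: 40.0
```

arm_command([
  [-0.03,0,0.2,0,0,0,1],
  [0,0,0.2,0,0,0,1],
  [0,0,0.15,0,0,0,1],
  [0,0,0.1,0,0,0,1],
  [0,0,0,0,0,0,1],
  [0,0,0,0,0,0,1],
])

```text
time_s: 57.4
eef_pos: [0.5232, -0.2707, 0.0936]
ee_rot: [3.141, 0.0, -0.199]
ft_force: [0.4, 0.4, -3.8]
gripper_width: 0.0138
grip_force: 40.0
```

arm_command([
  [0,0,0.1,0,0,0,1],
  [0,0,0.1,0,0,0,1],
  [0,0,0.08,0,0,0,1],
  [0,0,0,0,0,0,1],
  [0,0,0,0,0,0,1],
])

```text
time_s: 57.9
eef_pos: [0.5232, -0.2705, 0.0813]
ee_rot: [-3.141, -0.001, -0.199]
ft_force: [-2.4, 2.5, 7.9]
gripper_width: 0.0136
grip_force: 40.0
```

arm_command([
  [0,0,0,0,0,0,0.5],
  [0,0,0,0,0,0,0.5],
  [0,0,0,0,0,0,0.45],
  [0,0,-0.6,0,0,0,0.45],
  [0,0,-0.9,0,0,0,0.45],
  [0,0,-0.9,0,0,0,0.45],
  [0,0,-0.9,0,0,0,0.45],
  [0,0,0,0,0,0,1],
  [0,0,0,0,0,0,1],
])

```text
time_s: 58.8
eef_pos: [0.5235, -0.2708, 0.2455]
ee_rot: [3.141, -0.002, -0.199]
ft_force: [-0.2, 0.2, -1.3]
gripper_width: 0.0398
grip_force: 0.0
```

Run:
```python
from h import *
c=cap('side','s17.png'); print(robot.read_state()['eef_pos'])
a=cv2.resize(c['image'][200:300,225:345,::-1],(480,400),interpolation=cv2.INTER_CUBIC)
cv2.imwrite('pics/s17c.png',a)
```

```text
[ 0.52281579 -0.27008518  0.24393811]
```

arm_command([
  [0.78,0.04,0,0,0,0,1],
  [0.78,0.04,0,0,0,0,1],
  [0.78,0.04,0,0,0,0,1],
  [0.78,0.04,0,0,0,0,1],
  [0.78,0.04,0,0,0,0,1],
  [0,0,0,0,0,0,1],
  [0,0,0,0,0,0,1],
])

```text
time_s: 59.55
eef_pos: [0.7115, -0.3187, 0.2401]
ee_rot: [-3.14, 0.007, -0.199]
ft_force: [-0.6, -0.2, 0.4]
gripper_width: 0.0005
grip_force: 0.0
```

arm_command([
  [0,0,0.8,0,0,0,1],
  [0,0,0.9,0,0,0,1],
  [0,0,0.9,0,0,0,1],
  [0,0,0.84,0,0,0,1],
  [0,0,0,0,0,0,1],
  [0,0,0,0,0,0,1],
])

```text
time_s: 60.15
eef_pos: [0.7115, -0.319, 0.0735]
ee_rot: [3.142, 0.001, -0.2]
ft_force: [-0.2, -0.1, 0.9]
gripper_width: 0.0002
grip_force: 0.0
```

arm_command([
  [-0.2,0,0,0,0,0,1],
  [-0.2,0,0,0,0,0,1],
  [-0.2,0,0,0,0,0,1],
  [-0.2,0,0,0,0,0,1],
  [-0.2,0,0,0,0,0,1],
  [-0.2,0,0,0,0,0,1],
  [-0.2,0,0,0,0,0,1],
  [-0.2,0,0,0,0,0,1],
  [0,0,0,0,0,0,1],
  [0,0,0,0,0,0,1],
])

```text
time_s: 61.15
eef_pos: [0.6356, -0.3042, 0.076]
ee_rot: [3.14, -0.006, -0.199]
ft_force: [-0.4, -0.2, -0.4]
gripper_width: 0.0004
grip_force: 0.0
```

arm_command([
  [0.2,0,0,0,0,0,1],
  [0,0,-0.7,0,0,0,1],
  [0,0,-0.9,0,0,0,1],
  [0,0,-0.9,0,0,0,1],
  [0,0,-0.7,0,0,0,1],
  [0,0,0,0,0,0,1],
])

```text
time_s: 61.75
eef_pos: [0.6472, -0.3077, 0.2414]
ee_rot: [3.136, -0.015, -0.198]
ft_force: [0.1, -0.1, -0.2]
gripper_width: 0.0005
grip_force: 0.0
```

arm_command([
  [-0.69,0.03,0,0,0,0,1],
  [-0.69,0.03,0,0,0,0,1],
  [-0.69,0.03,0,0,0,0,1],
  [-0.69,0.03,0,0,0,0,1],
  [-0.69,0.03,0,0,0,0,1],
  [-0.69,0.03,0,0,0,0,1],
  [-0.69,0.03,0,0,0,0,1],
  [-0.69,0.03,0,0,0,0,1],
  [-0.69,0.03,0,0,0,0,1],
  [0,0,0,0,0,0,1],
])

```text
time_s: 62.75
eef_pos: [0.3323, -0.2565, 0.233]
ee_rot: [-3.14, 0.002, -0.204]
ft_force: [0.0, -0.5, 0.6]
gripper_width: 0.0003
grip_force: 0.0
```

Run:
```python
from h import *
s=robot.read_state(); p=s['eef_pos']; d=p[:2]-[.523,-.2705]; print(p, s['joint_pos'].round(3), Ro.from_euler('z',.2).as_matrix()[:2,:2]@d)
```

```text
[ 0.3322779  -0.25645278  0.23295282] [ 0.179  0.272  0.547  2.03  -0.182  0.889 -0.95 ] [-0.18971111 -0.02412342]
```

arm_command([
  [0,0,0.6,0,0,0,1],
  [0,0,0.6,0,0,0,1],
  [0,0,0.6,0,0,0,1],
  [0,0,0,0,0,0,1],
  [0,0,0,0,0,0,1],
])

```text
time_s: 63.25
eef_pos: [0.3375, -0.2575, 0.143]
ee_rot: [3.141, -0.0, -0.199]
ft_force: [-0.2, 0.3, 0.1]
gripper_width: 0.0004
grip_force: 0.0
```

Run:
```python
from h import *
s=robot.read_state(); p=s['eef_pos']; d=p[:2]-[.523,-.2705]; print(p, s['joint_pos'].round(3), Ro.from_euler('z',.2).as_matrix()[:2,:2]@d)
```

```text
[ 0.33749606 -0.25752428  0.14298929] [ 0.261  0.419  0.468  2.145 -0.311  0.641 -0.824] [-0.18438409 -0.02413687]
```

arm_command([
  [-0.07,0,0,0,0,0,1],
  [0,0,0,0,0,0,1],
  [0,0,0.3,0,0,0,1],
  [0,0,0.3,0,0,0,1],
  [0,0,0.3,0,0,0,1],
  [0,0,0.3,0,0,0,1],
  [0,0,0.15,0,0,0,1],
  [0,0,0,0,0,0,1],
  [0,0,0,0,0,0,1],
])

```text
time_s: 64.15
eef_pos: [0.3337, -0.2566, 0.0758]
ee_rot: [3.141, -0.001, -0.199]
ft_force: [0.3, -0.3, 0.0]
gripper_width: 0.0007
grip_force: 0.0
```

Run:
```python
from h import *
s=robot.read_state(); p=s['eef_pos']; d=p[:2]-[.523,-.2705]; print(p, s['joint_pos'].round(3), Ro.from_euler('z',.2).as_matrix()[:2,:2]@d)
```

```text
[ 0.33369481 -0.25663213  0.07578739] [ 0.356  0.537  0.354  2.221 -0.425  0.445 -0.718] [-0.18828681 -0.0240177 ]
```

arm_command([
  [0.19,-0.07,0,0,0,0,1],
  [0.19,-0.07,0,0,0,0,1],
  [0.19,-0.07,0,0,0,0,1],
  [0.19,0,0,0,0,0,1],
  [0.19,0,0,0,0,0,1],
  [0.19,0,0,0,0,0,1],
  [0.19,0,0,0,0,0,1],
  [0.19,0,0,0,0,0,1],
  [0,0,0,0,0,0,1],
  [0,0,0,0,0,0,1],
])

```text
time_s: 65.15
eef_pos: [0.4099, -0.261, 0.075]
ee_rot: [-3.142, 0.0, -0.199]
ft_force: [-0.1, -0.2, -0.1]
gripper_width: 0.0004
grip_force: 0.0
```

arm_command([
  [-0.3,0,0,0,0,0,1],
  [0,0,-0.7,0,0,0,1],
  [0,0,-0.9,0,0,0,1],
  [0,0,-0.9,0,0,0,1],
  [0,-0.9,-0.7,0,0,0,1],
  [0,-0.9,0,0,0,0,1],
  [0,-0.9,0,0,0,0,1],
  [0,-0.9,0,0,0,0,1],
  [0,0,0,0,0,0,1],
  [0,0,0,0,0,0,1],
])

```text
time_s: 66.15
eef_pos: [0.4291, -0.0862, 0.2307]
ee_rot: [-3.142, 0.001, -0.196]
ft_force: [-0.3, -0.4, -0.2]
gripper_width: 0.0007
grip_force: 0.0
```

Run:
```python
from h import *
c=cap('side','s18.png'); print(robot.read_state()['eef_pos'])
c2=cap('scene','sc18.png'); print(ptr())
a=cv2.resize(c['image'][200:300,225:345,::-1],(480,400),interpolation=cv2.INTER_CUBIC)
cv2.imwrite('pics/s18c.png',np.hstack([a]))
b=cv2.resize(c2['image'][100:340,120:420,::-1],(320,400),interpolation=cv2.INTER_AREA)
cv2.imwrite('pics/s18c.png',np.hstack([a,b]))
```

```text
[ 0.42890068 -0.08767325  0.23079912]
[(58, [352.7, 259.8], 0.089, -5.82), (21, [363.8, 279.6], 0.022, -5.97)]
```

View pics/s18c.png

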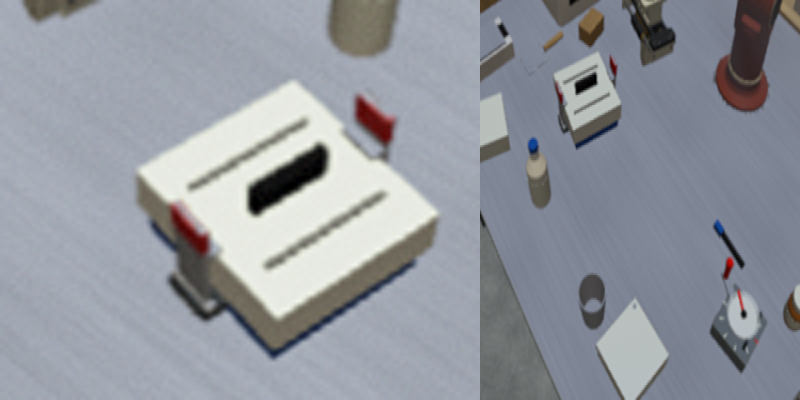

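Both clips stand upright over the seated lid (tabs at (192,228) and (376,120)). The tally pointer is four marks on, the lever is at rest, and the bystanders are where they were. Handing in.

```bash
python3 -c "
from plant import robot
print(robot.sign_off())"
```

```text
the job is handed in; nothing more can be done
None
```

I packed all four carriers, worked the tally lever four full strokes, put the lid back down, snapped both clips shut and handed the job in at about 66 s; no verdict was returned.

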